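Change the block in the fixture and hold the new one against the sprung stop

TASK

The dark block with the brass top on the fixture is finished: swap it with the bare aluminium block in the blue tray, setting each down upright and without dropping it (the black rubber mat is there to put one aside meanwhile). The finished block stays standing in the tray; the bare one stands flat on the fixture plate, centred on the sprung stop and square to it, and you press it against the stop, away from you along the fixture, until the black pointer is in the green, about 13 newtons, never hard. Finish while still holding it there with that steady push, so that I can drive its screws from below, and leave everything else on the bench where it is.

Things in the scene. Friction and masses are not known exactly. Their poses are not given: they have to be found in the camera images.
- bare_mid (a point): centre of the bare bright-aluminium jaw block, a solid upright block 50 (its x) x 40 (its y) x 70 mm tall (its z, up), about 0.4 kg, two small dark holes in its top; starts in the tray, its underside 35 mm below this point
- done_mid (a point): centre of the finished jaw block, same size (50 x 40 x 70 mm, x, y, z) and about the same mass, dark steel colour with a brass top plate; starts on the fixture plate some way before the stop, its underside 35 mm below this point
- fixture: fixed fixture: steel base plate 240 (x) x 130 (y) x 12 mm thick with a blue spring housing on its far half (top 46 mm above the bench). Origin at the underside of the plate's centre; its x axis is the pressing direction, away from the robot, and the block is worked on the near half (negative x); the plate's upper face is at z = 12 mm
- stop_face (a point): centre of the face of the sprung stop that the block is pressed against; it moves with the stop. The stop is a dark steel plate 64 mm wide, upright, from 14 to 62 mm above the bench, its face square to the fixture's x axis, looking to -x, on the fixture's centre line (at fixture x = 0, y = 0 when not pressed)
- stop (a joint): how far the stop is pushed in along the fixture's x, in m: 0 free, 0.030 at its end. A spring of 1 N per mm pushes back. A black pointer on the stop runs over the top of the blue housing: white below 0.008, green from 0.008 to 0.018 (8 to 18 N), red beyond
- tray: fixed shallow blue tray, 110 x 110 mm outside, walls 5 mm thick and 18 mm high, floor 5 mm thick (inner floor 100 x 100 mm, 5 mm above the bench); origin at the underside of its centre
- mat: fixed black rubber mat 110 x 110 x 4 mm lying free on the bench on the other side of the fixture, for putting a block aside; origin at the underside of its centre
- ring: bystander: dark steel ring, 90 mm across, 26 mm high, origin under its centre
- driver: bystander: screwdriver with orange handle lying on the bench, about 200 mm long
- dieset: bystander: dark steel die block 70 x 80 x 45 mm with two upright pins, 85 mm high in all, origin under its centre
- tin: bystander: tin, 68 mm across, 75 mm high, origin under its centre
- hammer: bystander: hammer lying on the bench
- mug: bystander: white mug, 80 mm across, 85 mm high, origin under its centre
- spanner: bystander: spanner lying on the bench
Mind the look-alikes: they are no part of the job. What is shaped like the part that bears bare_mid but red or turquoise is not meant.

How it is judged:
By the outcome, as a careful person would: the job done as asked, in the order asked, and still so for the second after the job is handed in, while the arm keeps its last pose, push and grip.
It also fails if it takes over 72 s, if anything falls off the work surface, if the arm or the gripper's body presses on something with over 40 N, if the wrist force passes 120 N, or if a joint passes its speed limit or range.

ROBOT

A 6-joint arm with a two-finger parallel gripper is mounted at the origin on the work surface. World frame = base frame: x ahead of the robot, y to its left, z up, the work surface at z = 0. Lengths are in m, angles in rad, forces in N, time in s.
With the tool pointing down it reaches from about 0.25 to 0.8 m from the base axis. Payload 8.5 kg.
Tool frame: the origin (TCP) lies at the very end of the fingers, on their centre line; the grasp point (between the pads) lies 19 mm behind it; z points along the fingers, y is the direction in which the jaws open and shut (so a half turn about z gives the same grasp; the last joint's range is limited). The gripper opens to 85 mm and grips with 20 to 120 N. Pads are 22 mm wide; open, the fingers measure 114 mm over their backs; the gripper's body (76 mm by 85 mm) begins 54 mm behind the grasp point. The pads swing forward as they close: fully open they stand 13 mm farther back than shut.
Start: joints at [1.153, 0.238, -0.013, 1.319, 0, 1.571], TCP at [0.213, 0.48, 0.231] pointing down, gripper open.
Joint ranges: [-2.66, 2.66], [-1.03, 1.9], [-1.14, 1.46], [-1.82, 2.27], [-1.45, 1.34], [-3.14, 3.14]. Speed limits (rad/s): [2.22, 2.22, 2.79, 3.14, 3.14, 3.14].

INTERFACE

Orientations are given as [roll, pitch, yaw] about the fixed x, y, z axes, in that order (R = Rz(yaw) Ry(pitch) Rx(roll)).
In Python, from bench import ctrl, imaging, workorder, models gives the robot as it stands.
- The arm moves only by the tool servo_tool, never from a script. Its argument "targets" is text: rows parted by semicolons, each of 7 numbers parted by spaces: the shift along the world's x, y, z in cm, then the turn, a rotation vector about the world's x, y, z in degrees, then the opening, from 0 (shut) to 1 (fully open). A call has 1 to 20 rows; each row shifts and turns the commanded pose from where the row before left it; what a row does not reach is not made up. A row lasts 1/12 s, in which the tool goes at most 41.7 mm and 7.16 degrees, less where a joint would pass 70% of its speed; a pose out of reach is approached as far as the arm can. A call with a gripper value outside its range is refused whole. The fingers move at their own pace and stop on an object; "squeeze" is the grip in N (left out, the last holds). Time passes only in rows, so rows that do not move let the fingers close. It gives the time, the measured TCP pose, the force and the opening at its end, in the units of the state.
- ctrl.get_state(): the state, without advancing time (a new reading comes with each control period).
- imaging.grab_frame(name): name is "scene" or "side" or "wrist"; returns the picture (400x640x3 uint8, red, green, blue); there is no depth.
- imaging.calibration(name): a dict with "K" (3x3 intrinsics, pixels), "R" (3x3) and "t" (3): a world point X has camera coordinates R X + t. Camera axes: x right, y down, z forward; pixel columns grow to the right and rows downward; lengths in m; the calibration is good to about 2 mm. A picture is of the moment at which its call begins: read the wrist's pose just before it. calibration takes no time and is no camera call; for the wrist camera it gives the pose at the moment of the call.
- workorder.sign_off(): hands the job in, once; it reports no verdict.
Trained networks look in the newest picture that a camera, given by its name, has taken for a name from the list of things; names that differ only in an ending like _2 or _b are one class to them, and where a whole thing is asked for, a point or a joint stands for the part that bears it (a point fixed in the world has none). Each returns a list of dicts, best first, with "p" (0 to 1); they miss things now and then, are a little off and sometimes report something else, mostly with a low value. They report only what shows in the picture. A call takes as long as a camera call. They do not tell look-alikes from the thing itself.
- models.trace(camera, label): "mask" (400x640 bool, what is visible of it) and "at" ([row, column] in pixels, amid what is visible of it).
The state is a dict: "t": time; "joint_pos": joint angles; "qvel": joint speeds; "joint_efforts": joint torques, N m; "tool_pos": TCP position; "ee_rot": TCP orientation; "wrist_force": force on the tool from outside, world axes, zero at the start; "torque": the same for the moment, N m; "gripper_width": opening from 0.0 (shut) to 1.0 (fully open).
Only numpy, scipy, OpenCV 4.12 (cv2) and the standard library are available. Lean on these libraries where they do the work, as an engineer would, in place of code of your own. Each camera call takes 0.05 s, during which the arm holds its last target.

## Working session

There is one attempt and no reset: what is moved stays moved. The work goes in short steps, Python scripts to look and compute and a tool call to move; the robot and the scene stay as the last step left them, time stands still between calls to the robot, and variables do not carry over. Pictures are saved under pics/ and viewed, and the job is handed in when it is done.

Besides the shell and the picture viewer there is one more tool, called after "Call:" as name(argument=value, ...), one argument or row to a line, values as JSON. servo_tool: Moves the arm, as the interface text tells. Its arguments: {"type":"object","properties":{"targets":{"type":"string"},"squeeze":{"type":"number"}},"required":["targets"]}

```bash
ls; mkdir -p pics; python3 - <<'E'
from bench import ctrl, imaging
import cv2
s=ctrl.get_state();print(s)
for n in("scene","side","wrist"):
    im=imaging.grab_frame(n);cv2.imwrite(f"pics/{n}0.png",im[:,:,::-1])
    c=imaging.calibration(n);print(n,c)
E
```

```text
pics
{'t': 0.0, 'joint_pos': array([ 1.15298330e+00,  2.38822530e-01, -1.42434896e-02,  1.31920999e+00,
        5.82470242e-06,  1.57081664e+00]), 'qvel': array([-2.91084532e-04, -5.48484172e-04,  5.15971048e-04, -2.31405881e-04,
        7.51529828e-05, -9.50039250e-04]), 'joint_efforts': array([ 2.55468687e-03, -5.38787878e+01,  3.46444988e+01,  1.83737412e-02,
        1.23950244e-04,  2.53791931e-06]), 'tool_pos': array([0.21285601, 0.47946168, 0.23065992]), 'ee_rot': array([-3.14011297e+00, -5.79463435e-06,  2.72375931e+00]), 'wrist_force': array([-0.01618314,  0.45614178, -0.05846998]), 'torque': array([ 0.0166529 , -0.01775038,  0.01600747]), 'gripper_width': 1.0015708940392967}
scene {'K': array([[420.2986471 ,   0.        , 315.37172073],
       [  0.        , 420.2986471 , 201.25737919],
       [  0.        ,   0.        ,   1.        ]]), 'R': array([[ 0.47024647,  0.88243896,  0.01302805],
       [ 0.64525364, -0.33370574, -0.68723229],
       [-0.60209302,  0.33157496, -0.7263209 ]]), 't': array([-0.24783556, -0.3105181 ,  1.75394017])}
side {'K': array([[366.08127169,   0.        , 319.26798299],
       [  0.        , 366.08127169, 195.1584536 ],
       [  0.        ,   0.        ,   1.        ]]), 'R': array([[ 0.98160116, -0.19093745,  0.00143376],
       [-0.10964883, -0.56981544, -0.81442464],
       [ 0.15632115,  0.79928296, -0.58026757]]), 't': array([-0.53333254,  0.09733448,  1.25708749])}
wrist {'K': array([[328.86651538,   0.        , 317.42315657],
       [  0.        , 328.86651538, 199.66234636],
       [  0.        ,   0.        ,   1.        ]]), 'R': array([[ 4.04561161e-01,  9.14510550e-01, -8.48451697e-04],
       [ 8.79758139e-01, -3.88933724e-01,  2.73415755e-01],
       [ 2.49711601e-01, -1.11359828e-01, -9.61895579e-01]]), 't': array([-0.52390508, -0.03623613,  0.37784471])}
```

View pics/scene0.png

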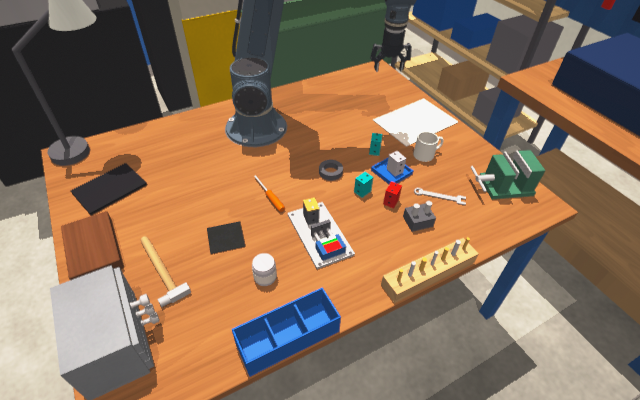

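View pics/side0.png

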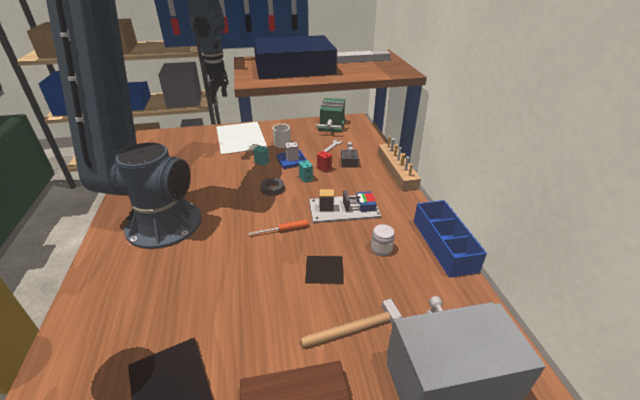

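View pics/wrist0.png

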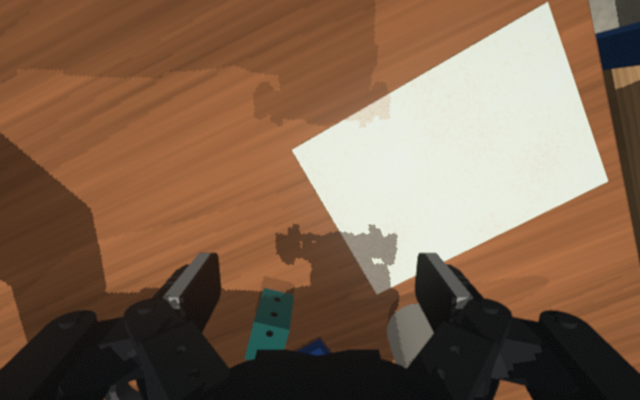

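```bash
cat > h.py <<'E'
from bench import ctrl, imaging, workorder, models
import cv2, numpy as np
from scipy.spatial.transform import Rotation as Rot
def ray(cal,px,z):
    # px (col,row) -> world at height z
    d=cal['R'].T@np.linalg.inv(cal['K'])@np.array([px[0],px[1],1.]); c=-cal['R'].T@cal['t']
    return c+d*(z-c[2])/d[2]
def proj(cal,X):
    p=cal['K']@(cal['R']@np.asarray(X,float)+cal['t']); return p[:2]/p[2]
def save(im,n,crop=None,k=1):
    if crop: im=im[crop[1]:crop[3],crop[0]:crop[2]]
    if k!=1: im=cv2.resize(im,None,fx=k,fy=k,interpolation=cv2.INTER_CUBIC)
    cv2.imwrite(f"pics/{n}.png",im[:,:,::-1])
E
python3 - <<'E'
from h import *
z={'bare_mid':.04,'done_mid':.047,'fixture':.012,'tray':.018,'mat':.004,'ring':.02,'stop_face':.05}
for cam in("scene","side"):
    im=imaging.grab_frame(cam);cal=imaging.calibration(cam)
    save(im,cam+"1",(180,90,500,290) if cam=="scene" else (220,100,420,300),2.5 if cam=="scene" else 3)
    for n,h in z.items():
        for r in models.trace(cam,n)[:3]:
            a=r['at'];print(cam,n,round(r['p'],2),np.round(a),np.round(ray(cal,(a[1],a[0]),h),3),r['mask'].sum())
E
```

```text
scene bare_mid 0.74 [163. 396.] [0.49  0.358 0.04 ] 355
scene bare_mid 0.7 [195. 392.] [0.618 0.246 0.04 ] 366
scene bare_mid 0.63 [184. 363.] [0.53  0.188 0.04 ] 375
scene done_mid 0.89 [212. 312.] [ 0.568 -0.034  0.047] 362
scene fixture 0.85 [239. 323.] [ 0.658 -0.043  0.012] 2088
scene tray 0.62 [173. 387.] [0.502 0.31  0.018] 497
scene tray 0.17 [217. 417.] [0.724 0.279 0.018] 720
scene mat 0.93 [237. 225.] [ 0.5   -0.315  0.004] 943
scene mat 0.25 [231. 321.] [ 0.622 -0.029  0.004] 316
scene ring 0.85 [166. 333.] [0.382 0.153 0.02 ] 372
scene stop_face 0.8 [231. 321.] [ 0.654 -0.048  0.05 ] 257
side bare_mid 0.72 [202. 321.] [ 0.543 -0.033  0.04 ] 312
side bare_mid 0.66 [171. 305.] [0.521 0.183 0.04 ] 262
side bare_mid 0.65 [161. 324.] [0.614 0.249 0.04 ] 263
side done_mid 0.55 [202. 325.] [ 0.553 -0.047  0.047] 306
side fixture 0.82 [210. 348.] [ 0.636 -0.06   0.012] 1487
side tray 0.57 [164. 286.] [0.455 0.286 0.018] 216
side mat 0.72 [269. 326.] [ 0.503 -0.315  0.004] 990
side mat 0.6 [223. 292.] [ 0.433 -0.084  0.004] 230
side mat 0.56 [159. 350.] [0.74  0.303 0.004] 331
side ring 0.85 [189. 271.] [0.378 0.111 0.02 ] 345
side stop_face 0.61 [200. 347.] [ 0.632 -0.053  0.05 ] 196
side stop_face 0.48 [157. 293.] [0.486 0.287 0.05 ] 213
```

View pics/scene1.png

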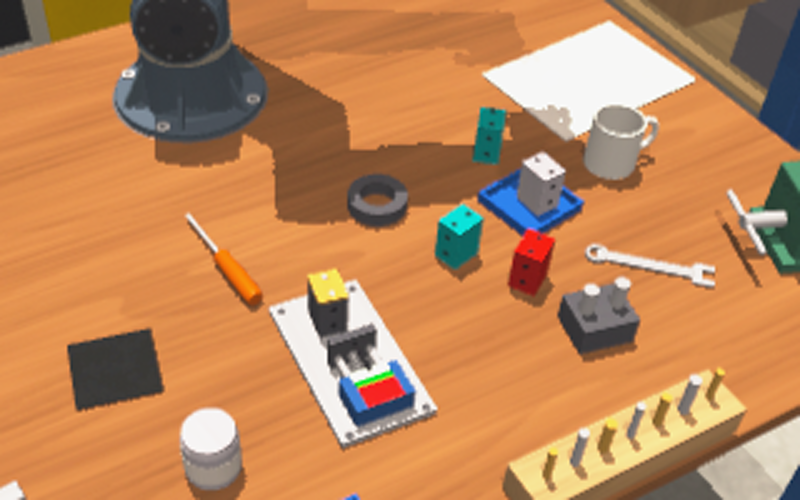

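View pics/side1.png

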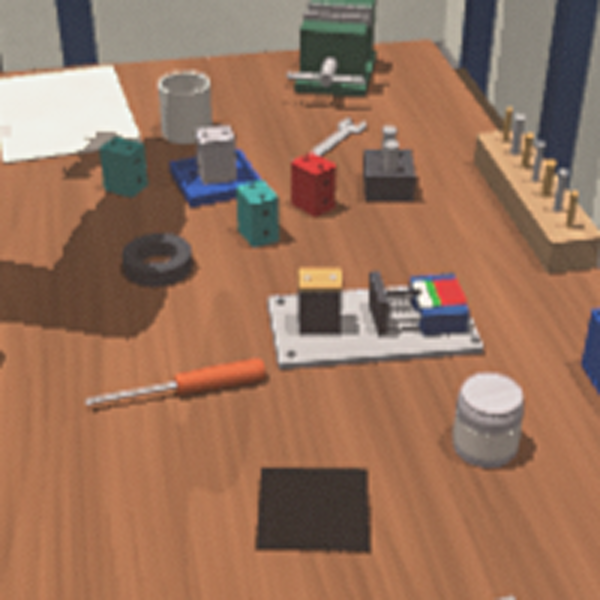

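```bash
python3 - <<'E'
from h import *
s=ctrl.get_state();c=imaging.calibration("wrist")
T=Rot.from_euler('xyz',s['ee_rot']).as_matrix()
C=-c['R'].T@c['t']
print("cam in tool",T.T@(C-s['tool_pos']));print("cam axes in tool\n",np.round(T.T@c['R'].T,3));print(np.round(T,3))
for px in[(320,200),(320,30),(320,250),(100,100),(540,100)]:print(px,ray(c,px,0.07))
E
```

```text
cam in tool [ 0.06912578 -0.00071459 -0.14208895]
cam axes in tool
 [[ 0.001 -0.962 -0.273]
 [ 1.     0.001  0.001]
 [-0.    -0.273  0.962]]
[[-0.914  0.406  0.   ]
 [ 0.406  0.914 -0.   ]
 [-0.    -0.    -1.   ]]
(320, 200) [0.22972062 0.47450239 0.07      ]
(320, 30) [0.09437307 0.53403107 0.07      ]
(320, 250) [0.27744259 0.45351326 0.07      ]
(100, 100) [0.06709162 0.33384324 0.07      ]
(540, 100) [0.22426517 0.6891369  0.07      ]
```

Call:
servo_tool(
  targets="1.0 -0.6 0.2 0 0 0 1;2 -1.1 0.3 0 0 0 1;2.6 -1.4 0.3 0 0 0 1;2.6 -1.5 0.3 0 0 0 1;2.6 -1.5 0.3 0 0 0 1;2.6 -1.5 0.3 0 0 0 1;2.6 -1.5 0.3 0 0 0 1;2.6 -1.5 0.3 0 0 0 1;2.6 -1.5 0.3 0 0 0 1;2.6 -1.4 0.3 0 0 0 1;2 -1.1 0.2 0 0 0 1;1 -0.5 0 0 0 0 1;0 0 0 0 0 0 1;0 0 0 0 0 0 1",
)

```text
t: 2.12
tool_pos: [0.4811, 0.3283, 0.262]
ee_rot: [-3.141, -0.001, 2.723]
wrist_force: [-0.1, -0.6, -0.3]
gripper_width: 1.002
```

```bash
python3 - <<'E'
from h import *
print(ctrl.get_state()['tool_pos'])
cal=imaging.calibration("wrist");im=imaging.grab_frame("wrist");save(im,"w2",k=1.25);np.savez("w2.npz",im=im,**cal)
for n in('bare_mid','tray'):
  for r in models.trace("wrist",n)[:3]:
    a=r['at'];print(n,round(r['p'],2),np.round(a),np.round(ray(cal,(a[1],a[0]),.075),3),r['mask'].sum())
E
```

```text
[0.48107768 0.32832358 0.26196254]
bare_mid 0.93 [172. 342.] [0.487 0.353 0.075] 2224
bare_mid 0.91 [243. 232.] [0.51  0.214 0.075] 1923
bare_mid 0.83 [291. 306.] [0.595 0.262 0.075] 2432
tray 0.73 [157. 317.] [0.462 0.336 0.075] 6428
```

View pics/w2.png

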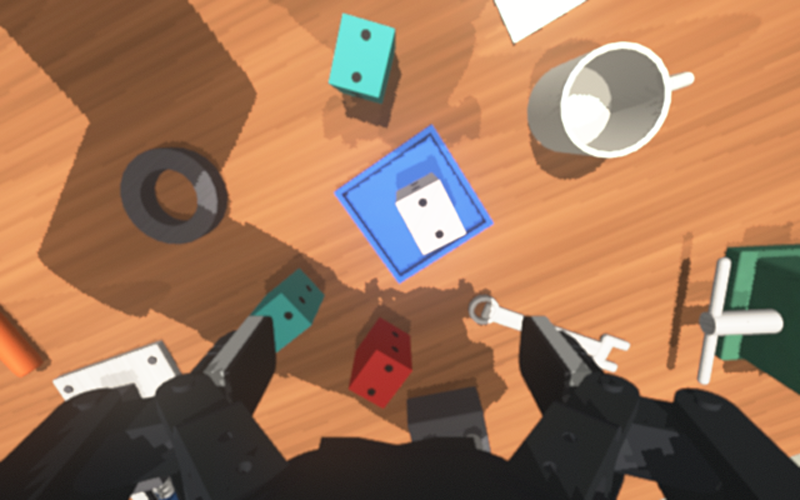

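```bash
cat >> h.py <<'E'
def rect_at(cal,mask,z):
    cs,_=cv2.findContours(mask.astype(np.uint8),cv2.RETR_EXTERNAL,cv2.CHAIN_APPROX_NONE)
    c=max(cs,key=cv2.contourArea)[:,0,:]
    P=np.array([ray(cal,p,z)[:2] for p in c])
    # grow half pixel handled by caller
    r=cv2.minAreaRect((P*1000).astype(np.float32))
    return r,P
E
python3 - <<'E'
from h import *
d=np.load("w2.npz");im=d['im'];cal={k:d[k] for k in 'KRt'}
hsv=cv2.cvtColor(im,cv2.COLOR_RGB2HSV)
m=np.zeros(im.shape[:2],bool);m[130:210,305:380]=((hsv[...,1]<40)&(hsv[...,2]>185))[130:210,305:380]
print(m.sum());r,P=rect_at(cal,m,.075);print("bare top",r)
b=((hsv[...,0]>100)&(hsv[...,0]<125)&(hsv[...,1]>110)&(hsv[...,2]>60))
b[:, :250]=0;b[:,400:]=0;b[:90]=0;b[235:]=0
r2,P=rect_at(cal,b,.018);print("tray",r2,b.sum())
for r,z in((r,.075),(r2,.018)):
    q=np.array([proj(cal,[*(p/1000),z]) for p in cv2.boxPoints(r)]);print(q.round(1));cv2.polylines(im,[q.round().astype(int)],True,(255,0,255),1)
save(im,"w2b",(240,80,420,250),4)
E
```

```text
1876
bare top ((489.4687805175781, 353.7527770996094), (50.79690933227539, 40.176231384277344), 4.093195915222168)
tray ((486.44024658203125, 343.01910400390625), (108.81989288330078, 108.27133178710938), 10.102378845214844) 5967
[[350.8 142.6]
 [315.1 161.5]
 [338.  204.2]
 [372.8 186.6]]
[[344.7  99.5]
 [267.1 153.5]
 [318.9 225.7]
 [393.9 178.2]]
```

View pics/w2b.png

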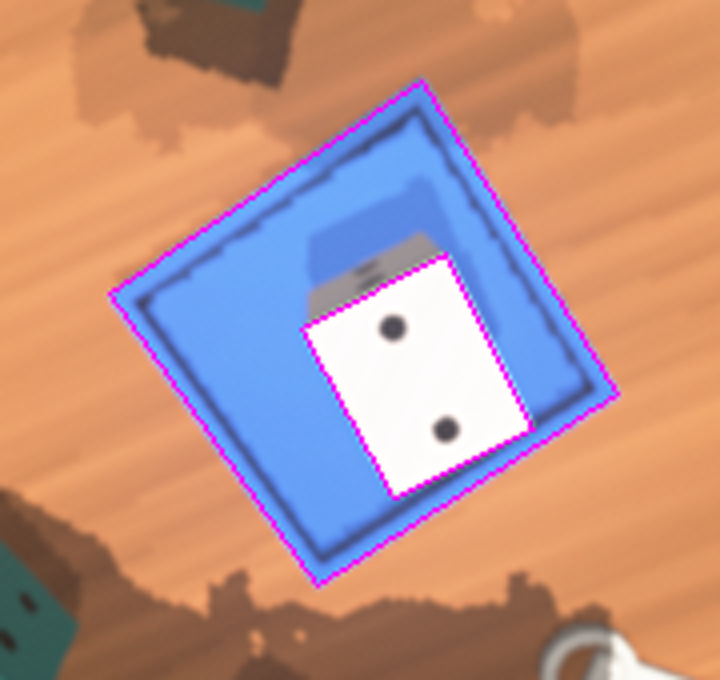

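Call:
servo_tool(
  targets="0 0.1 0 0 0 -3 1;0 0.15 0 0 0 -6 1;0.05 0.15 0 0 0 -7 1;0.05 0.15 -0.2 0 0 -7 1;0.05 0.15 -0.3 0 0 -7 1;0.05 0.15 -0.3 0 0 -7 1;0.05 0.15 -0.3 0 0 -7 1;0.05 0.15 -0.3 0 0 -7 1;0.05 0.15 -0.3 0 0 -7 1;0.05 0.15 -0.3 0 0 -7 1;0.05 0.15 -0.3 0 0 -7 1;0.05 0.15 -0.3 0 0 -7 1;0.05 0.15 -0.3 0 0 -7 1;0.05 0.15 -0.3 0 0 -7 1;0.05 0.15 -0.3 0 0 -7 1;0.05 0.1 -0.3 0 0 -7 1;0.05 0.1 -0.3 0 0 -7 1;0.05 0.1 -0.3 0 0 -7 1;0.05 0 -0.3 0 0 -7 1;0.04 0 -0.2 0 0 -7 1",
)

```text
t: 3.93
tool_pos: [0.523, 0.2962, 0.2131]
ee_rot: [-3.084, 0.001, 0.487]
wrist_force: [0.2, -0.3, -0.9]
gripper_width: 0.997
```

Call:
servo_tool(
  targets="0 0 -0.5 0 0 -7 1;0 0 -1 0 0 -6 1;0 0 -1 0 0 -4 1;0 0 -0.5 0 0 0 1;0 0 0 0 0 0 1",
)

```text
t: 4.35
tool_pos: [0.5516, 0.2205, 0.1824]
ee_rot: [-3.022, 0.005, 0.319]
wrist_force: [-0.3, 0.8, 0.6]
gripper_width: 1.002
```

```bash
python3 - <<'E'
from h import *
s=ctrl.get_state();print(s['tool_pos'],np.degrees(s['ee_rot']),s['joint_pos'].round(2))
cal=imaging.calibration("wrist");im=imaging.grab_frame("wrist");np.savez("w3.npz",im=im,**cal);save(im,"w3",k=1.25)
E
```

```text
[0.55160643 0.22050459 0.18244688] [-173.13248072    0.26972569   18.29273185] [0.32 0.38 0.06 1.25 0.12 3.14]
```

View pics/w3.png

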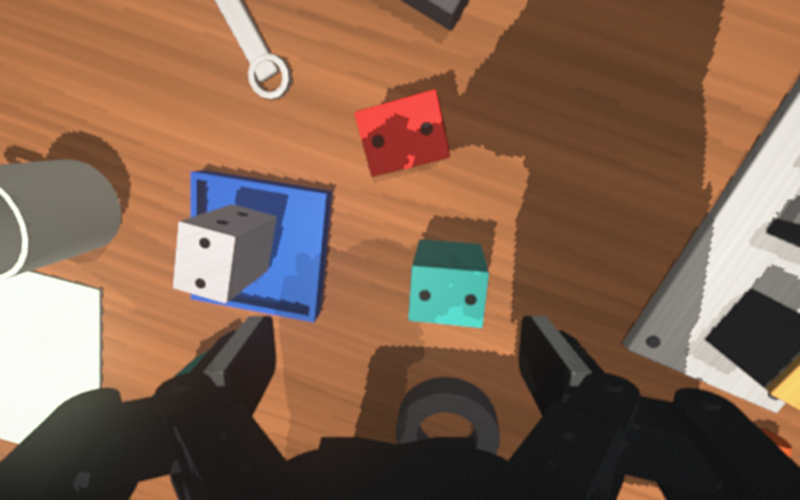

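```bash
cat >> h.py <<'E'
def delta(target,yaw_deg):
    s=ctrl.get_state();R=Rot.from_euler('xyz',s['ee_rot'])
    Rt=Rot.from_euler('xyz',[180,0,yaw_deg],degrees=True)
    print("now",s['tool_pos'].round(4),np.degrees(s['ee_rot']).round(2),"t",s['t'],"q",s['joint_pos'].round(2))
    print("shift cm",((np.array(target)-s['tool_pos'])*100).round(2),"rotvec",np.degrees((Rt*R.inv()).as_rotvec()).round(2))
E
python3 -c "
from h import *
delta([.4895,.3538,.15],184.1)"
```

```text
now [0.5518 0.2215 0.1832] [-173.13    0.21   18.38] t 4.4 q [0.32 0.38 0.06 1.26 0.12 3.14]
shift cm [-6.23 13.23 -3.32] rotvec [  2.25  -9.76 165.46]
```

Call:
servo_tool(
  targets="0 0 0 0.05 -0.2 3.4 1;0 0 0 0.1 -0.4 6.8 1;0 0.1 0 0.1 -0.4 6.8 1;-0.3 0.5 0 0.1 -0.4 6.8 1;-0.4 0.9 0 0.1 -0.4 6.8 1;-0.4 0.9 0 0.1 -0.4 6.8 1;-0.4 0.9 0 0.1 -0.4 6.8 1;-0.4 0.9 0 0.1 -0.4 6.8 1;-0.4 0.9 0 0.1 -0.4 6.8 1;-0.4 0.9 0 0.1 -0.4 6.8 1;-0.4 0.9 0 0.1 -0.4 6.8 1;-0.4 0.9 0 0.1 -0.4 6.8 1;-0.4 0.9 0 0.1 -0.4 6.8 1;-0.4 0.9 0 0.1 -0.4 6.8 1;-0.4 0.9 0 0.1 -0.4 6.8 1;-0.4 0.9 0 0.1 -0.4 6.8 1;-0.4 0.9 0 0.1 -0.4 6.8 1;-0.4 0.7 0 0.1 -0.4 6.8 1;-0.3 0.3 0 0.1 -0.4 6.8 1;0 0 0 0.1 -0.4 6.8 1",
)

```text
t: 6.07
tool_pos: [0.4888, 0.3568, 0.1842]
ee_rot: [-3.128, -0.033, 2.649]
wrist_force: [-0.6, -0.3, 0.2]
gripper_width: 1.002
```

```bash
python3 -c "
from h import *
delta([.4895,.3538,.15],184.1)"
```

```text
now [0.4888 0.3568 0.1842] [-179.21   -1.91  151.79] t 6.0667 q [0.62 0.41 0.12 1.31 0.02 1.11]
shift cm [ 0.07 -0.3  -3.42] rotvec [ 0.38 -2.07 32.3 ]
```

Call:
servo_tool(
  targets="0 -0.1 0 0.1 -0.4 6.8 1;0 -0.1 -0.5 0.1 -0.4 6.8 1;0 -0.1 -1 0.1 -0.4 6.8 1;0.1 0 -1 0.1 -0.4 6.5 1;0 0 -0.5 0 -0.4 4 1;0 0 -0.4 0 0 1.4 1;0 0 0 0 0 0 1;0 0 0 0 0 0 1",
)

```text
t: 6.73
tool_pos: [0.491, 0.3521, 0.1499]
ee_rot: [-3.141, -0.002, -3.081]
wrist_force: [0.4, 0.4, -0.3]
gripper_width: 1.001
```

```bash
python3 - <<'E'
from h import *
cal=imaging.calibration("wrist");im=imaging.grab_frame("wrist");np.savez("w4.npz",im=im,**cal)
hsv=cv2.cvtColor(im,cv2.COLOR_RGB2HSV)
delta([.4895,.3538,.030],184.1)
q=proj(cal,[.4895,.3538,.075]).astype(int);print(q)
m=(hsv[...,1]<40)&(hsv[...,2]>185);w=np.zeros_like(m);w[max(q[1]-70,0):q[1]+70,q[0]-70:q[0]+70]=1
n,l,st,_=cv2.connectedComponentsWithStats((m&w).astype(np.uint8));i=1+st[1:,4].argmax()
r,P=rect_at(cal,l==i,.075);print(r)
qq=np.array([proj(cal,[*(p/1000),.075]) for p in cv2.boxPoints(r)]);cv2.polylines(im,[qq.round().astype(int)],True,(255,0,255),1)
save(im,"w4",k=1.25)
E
```

```text
now [0.4913 0.3519 0.15  ] [-1.7996e+02 -8.0000e-02 -1.7654e+02] t 6.7833 q [0.62 0.41 0.03 1.19 0.   0.56]
shift cm [ -0.18   0.19 -12.  ] rotvec [ 0.04 -0.08  0.64]
[320 208]
((494.1194152832031, 354.2548522949219), (38.782936096191406, 39.04899215698242), 3.5712733268737793)
```

View pics/w4.png

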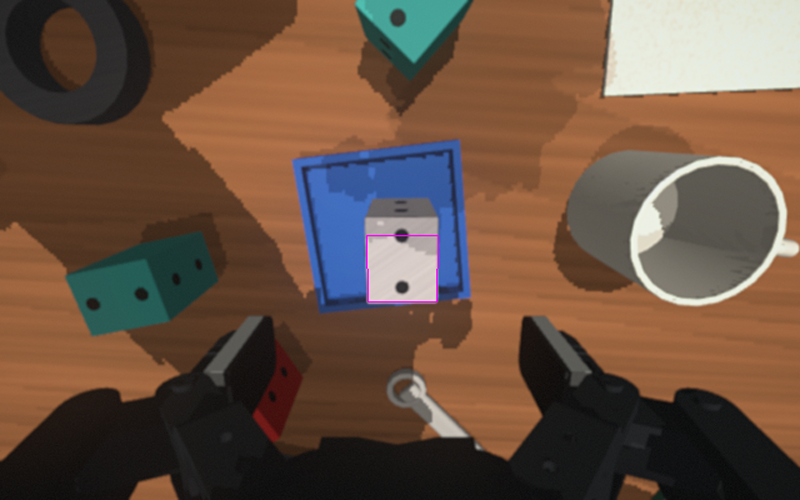

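Call:
servo_tool(
  targets="-0.1 0.1 -0.5 0 0 0.4 1;-0.1 0.1 -1.5 0 0 0 1;0 0 -2 0 0 0 1;0 0 -2 0 0 0 1;0 0 -2 0 0 0 1;0 0 -2 0 0 0 1;0 0 -1.3 0 0 0 1;0 0 -0.5 0 0 0 1;0 0 -0.2 0 0 0 1;0 0 0 0 0 0 1",
)

```text
t: 7.62
tool_pos: [0.4896, 0.3532, 0.0295]
ee_rot: [-3.141, -0.002, -3.074]
wrist_force: [-0.1, 0.5, 0.0]
gripper_width: 1.001
```

Call:
servo_tool(
  targets="0 0 0 0 0 0 0.6;0 0 0 0 0 0 0.3;0 0 0 0 0 0 0.3;0 0 0 0 0 0 0.3;0 0 0 0 0 0 0.3;0 0 0 0 0 0 0.3;0 0 0 0 0 0 0.3",
  squeeze=60,
)

```text
t: 8.2
tool_pos: [0.4901, 0.3536, 0.0303]
ee_rot: [-3.142, -0.001, -3.073]
wrist_force: [-0.6, 1.0, 6.1]
gripper_width: 0.462
```

```bash
python3 - <<'E'
from h import *
delta([.4895,.3538,.030],184.1);print(ctrl.get_state()['gripper_width'],ctrl.get_state()['wrist_force'])
im=imaging.grab_frame("wrist");save(im,"w5",k=1.25)
E
```

```text
now [0.4901 0.3536 0.0303] [-1.8000e+02 -3.0000e-02 -1.7609e+02] t 8.2 q [ 0.62  0.5  -0.15  0.92  0.    0.56]
shift cm [-0.06  0.02 -0.03] rotvec [ 0.   -0.03  0.19]
0.461793568689236 [-0.58350323  1.04536532  6.10024612]
```

View pics/w5.png

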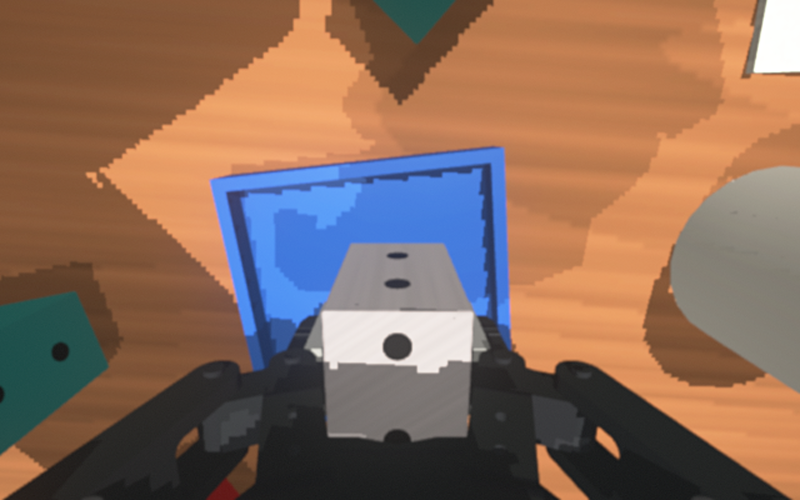

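Call:
servo_tool(
  targets="0 0 0.3 0 0 0 0.3;0 0 0.8 0 0 0 0.3;0 0 1.5 0 0 0 0.3;0 0 2 0 0 0 0.3;0 0 2 0 0 0 0.3;0 0 2 0 0 0 0.3;0 0 2 0 0 0 0.3;0 0 1.6 0 0 0 0.3;0 0 0.8 0 0 0 0.3;0 -0.5 0 0 0 -1 0.3;0 -1.2 0 0 0 -1 0.3;0.1 -2 0 0 0 -1 0.3;0.1 -2.8 0 0 0 -1 0.3;0.1 -3 0 0 0 -1 0.3;0.1 -3 0 0 0 -1 0.3;0.1 -3 0 0 0 -1 0.3;0.1 -3 0 0 0 -1 0.3;0.1 -3 0 0 0 -1 0.3;0.1 -3 0 0 0 0 0.3;0.1 -3 0 0 0 0 0.3",
)

```text
t: 9.92
tool_pos: [0.4967, 0.0756, 0.1579]
ee_rot: [-3.14, -0.005, 3.051]
wrist_force: [1.7, -0.3, -4.6]
gripper_width: 0.462
```

Call:
servo_tool(
  targets="0 -3 0 0 0 0 0.3;0 -3 0 0 0 0 0.3;0 -3 0 0 0 0 0.3;0 -3 0 0 0 0 0.3;0 -3 0 0 0 0 0.3;0 -3 0 0 0 0 0.3;0 -3 0 0 0 0 0.3;0 -3 0 0 0 0 0.3;0 -3 0 0 0 0 0.3;0 -3 0 0 0 0 0.3;0 -2.5 0 0 0 0 0.3;0 -2 0 0 0 0 0.3;0 -1.2 0 0 0 0 0.3;0 -0.6 0 0 0 0 0.3;0 0 0 0 0 0 0.3;0 0 0 0 0 0 0.3",
)

```text
t: 11.25
tool_pos: [0.4979, -0.2842, 0.1588]
ee_rot: [-3.141, -0.003, 3.052]
wrist_force: [0.4, 1.3, -5.3]
gripper_width: 0.457
```

```bash
python3 - <<'E'
from h import *
delta([.501,-.315,.035],175);print(ctrl.get_state()['gripper_width'],ctrl.get_state()['wrist_force'])
cal=imaging.calibration("wrist");im=imaging.grab_frame("wrist");save(im,"w6",k=1.25)
for r in models.trace("wrist","mat")[:2]:
    a=r['at'];print(round(r['p'],2),np.round(a),np.round(ray(cal,(a[1],a[0]),.004),3),r['mask'].sum());R,P=rect_at(cal,r['mask'],.004);print(R)
E
```

```text
now [ 0.4979 -0.2842  0.1588] [-179.99   -0.19  174.89] t 11.25 q [-0.52  0.35 -0.04  1.18 -0.   -0.43]
shift cm [  0.31  -3.08 -12.38] rotvec [-0.01 -0.19  0.11]
0.4570046029107439 [ 0.39958657  1.25613239 -5.32845733]
0.6 [169. 274.] [ 0.48  -0.323  0.004] 10065
((497.0201416015625, -311.41845703125), (110.82073974609375, 110.78968811035156), 78.06595611572266)
```

View pics/w6.png

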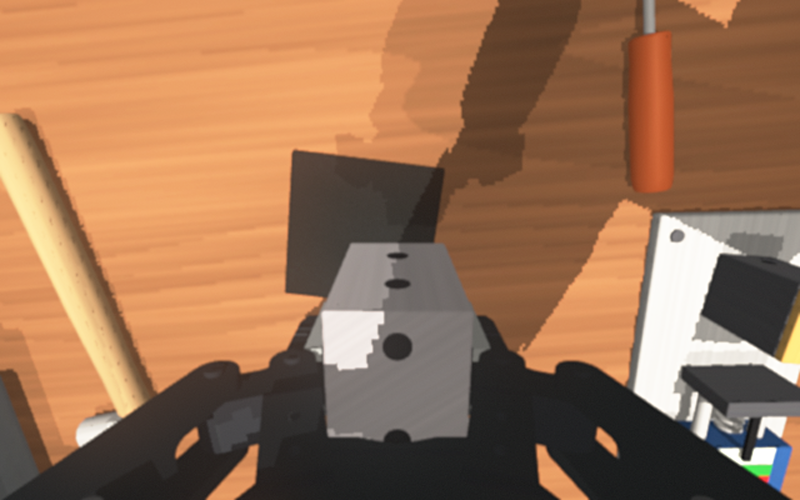

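Call:
servo_tool(
  targets="0 -0.6 0 0 0 0 0.3;0 -1 -0.5 0 0 0 0.3;0 -0.7 -1 0 0 0 0.3;0 -0.4 -2 0 0 0 0.3;0 0 -2 0 0 0 0.3;0 0 -2 0 0 0 0.3;0 0 -2 0 0 0 0.3;0 0 -1.5 0 0 0 0.3;0 0 -0.8 0 0 0 0.3;0 0 -0.4 0 0 0 0.3;0 0 -0.3 0 0 0 0.3;0 0 0 0 0 0 0.3",
)

```text
t: 12.35
tool_pos: [0.4986, -0.3122, 0.0343]
ee_rot: [-3.14, -0.002, 3.053]
wrist_force: [0.2, 0.3, -4.7]
gripper_width: 0.457
```

Call:
servo_tool(
  targets="0 0 -0.15 0 0 0 0.3;0 0 -0.1 0 0 0 0.3;0 0 0 0 0 0 0.3",
)

```text
t: 12.6
tool_pos: [0.4988, -0.3121, 0.0324]
ee_rot: [-3.14, -0.001, 3.053]
wrist_force: [-0.4, 0.6, -4.5]
gripper_width: 0.463
```

Call:
servo_tool(
  targets="0 0 -0.1 0 0 0 0.3;0 0 -0.1 0 0 0 0.3;0 0 0 0 0 0 0.3",
)

```text
t: 12.85
tool_pos: [0.4985, -0.3119, 0.0299]
ee_rot: [-3.14, -0.002, 3.053]
wrist_force: [-0.1, -0.1, -4.8]
gripper_width: 0.457
```

Call:
servo_tool(
  targets="0 0 -0.05 0 0 0 0.3;0 0 -0.05 0 0 0 0.3;0 0 0 0 0 0 0.3",
)

```text
t: 13.1
tool_pos: [0.4986, -0.312, 0.0294]
ee_rot: [-3.14, -0.002, 3.053]
wrist_force: [-2.1, 1.0, 0.8]
gripper_width: 0.461
```

Call:
servo_tool(
  targets="0 0 0 0 0 0 0.5;0 0 0 0 0 0 0.55;0 0 0 0 0 0 0.7;0 0 0 0 0 0 1;0 0 0 0 0 0 1;0 0 0 0 0 0 1;0 0 0.5 0 0 0 1;0 0 1.5 0 0 0 1;0 0 2.5 0 0 0 1;0 0 3 0 0 0 1;0 0 3 0 0 0 1;0.1 0.8 2.8 0 0 0 1;0.3 2 2 0 0 0 1;0.5 3 1.5 0 0 0 1;0.7 3.5 0.8 0 0 0 1;0.8 3.5 0.6 0 0 0 1;0.8 3.5 0.3 0 0 0 1;0.8 3.5 0 0 0 0 1;0.8 3.2 0 0 0 0 1;0.4 2.2 0 0 0 0 1",
)

```text
t: 14.77
tool_pos: [0.551, -0.0572, 0.2145]
ee_rot: [-3.141, -0.001, 3.054]
wrist_force: [0.5, -0.8, -0.0]
gripper_width: 0.999
```

Call:
servo_tool(
  targets="0 1 0 0 0 0 1;0 0.4 0 0 0 0 1;0 0 0 0 0 0 1;0 0 0 0 0 0 1",
)

```text
t: 15.1
tool_pos: [0.5503, -0.0468, 0.214]
ee_rot: [-3.14, -0.002, 3.052]
wrist_force: [-0.3, -0.4, 0.1]
gripper_width: 0.997
```

```bash
python3 - <<'E'
from h import *
delta([.56,-.04,.027],175)
cal=imaging.calibration("wrist");im=imaging.grab_frame("wrist");save(im,"w7",k=1.25);np.savez("w7.npz",im=im,**cal)
for n in('done_mid','fixture','stop_face'):
  for r in models.trace("wrist",n)[:2]:
    a=r['at'];print(n,round(r['p'],2),np.round(a),np.round(ray(cal,(a[1],a[0]),.012),3),r['mask'].sum())
im=imaging.grab_frame("side");save(im,"s7",(220,180,400,310),4)
E
```

```text
now [ 0.5503 -0.0468  0.214 ] [-1.7991e+02 -1.1000e-01  1.7488e+02] t 15.1 q [-0.08  0.29  0.02  1.3  -0.    0.01]
shift cm [  0.97   0.68 -18.7 ] rotvec [ 0.08 -0.12  0.12]
done_mid 0.88 [197. 332.] [ 0.577 -0.034  0.012] 3107
fixture 0.85 [240. 329.] [ 0.626 -0.042  0.012] 20670
stop_face 0.98 [261. 332.] [ 0.653 -0.04   0.012] 2679
```

View pics/w7.png

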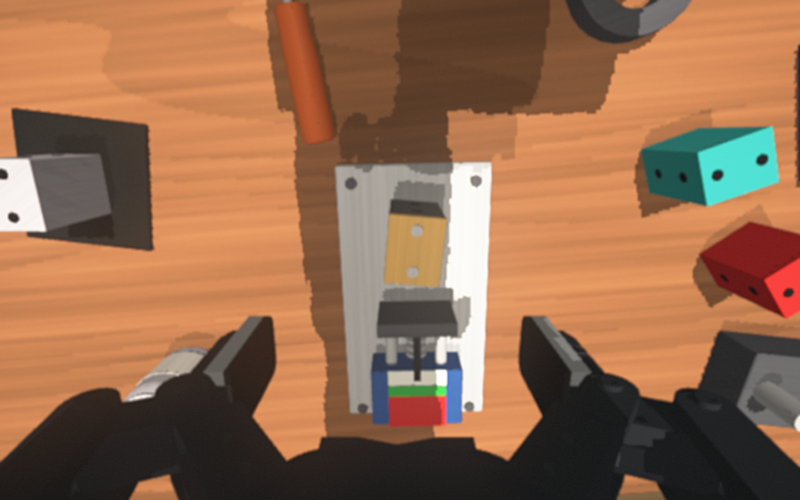

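View pics/s7.png

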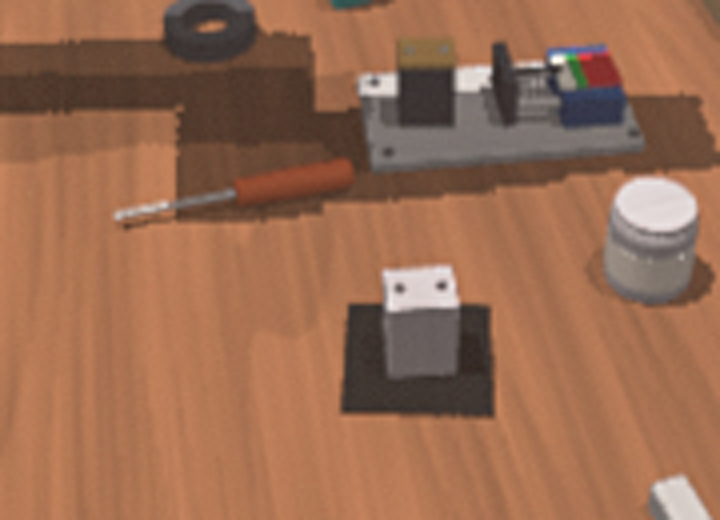

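```bash
python3 - <<'E'
from h import *
d=np.load("w7.npz");im=d['im'];cal={k:d[k] for k in 'KRt'}
hsv=cv2.cvtColor(im,cv2.COLOR_RGB2HSV)
m=((hsv[...,0]>15)&(hsv[...,0]<30)&(hsv[...,1]>70)&(hsv[...,2]>110));w=np.zeros_like(m);w[160:235,300:365]=1
n,l,st,_=cv2.connectedComponentsWithStats((m&w).astype(np.uint8));i=1+st[1:,4].argmax()
r,P=rect_at(cal,l==i,.082);print("brass",r)
q=np.array([proj(cal,[*(p/1000),.082]) for p in cv2.boxPoints(r)]);o=im.copy();cv2.polylines(o,[q.round().astype(int)],True,(255,0,255),1)
# plate edges: saturation vs wood
sat=hsv[...,1].astype(int)
L=[];Rr=[]
for y in range(140,325,3):
    row=sat[y]
    # outermost low-sat pixels from sides between col 255..405
    c=np.where(row[255:405]<70)[0]
    if len(c): L.append((255+c[0]-.5,y));Rr.append((255+c[-1]+.5,y))
L=np.array(L);Rr=np.array(Rr);print(L[::6].tolist(),Rr[::6].tolist())
N=[]
for x in range(275,390,3):
    c=np.where(sat[115:160,x]<70)[0]
    if len(c):N.append((x,115+c[0]-.5))
def fit(p,z):
    W=np.array([ray(cal,a,z)[:2] for a in p]);
    for _ in range(3):
        vx,vy,x0,y0=cv2.fitLine(W.astype(np.float32),cv2.DIST_HUBER,0,.001,.001).ravel()
        e=(W[:,0]-x0)*vy-(W[:,1]-y0)*vx; W=W[abs(e)<max(.0008,2*np.median(abs(e)))]
    return np.array([x0,y0]),np.array([vx,vy]),len(W)
for n,p in(("L",L),("R",Rr),("N",N)):
    c,v,k=fit(p,.012);print(n,c,np.degrees(np.arctan2(v[1],v[0])),k)
cv2.imwrite("pics/w7b.png",cv2.resize(o[120:350,250:420],None,fx=3.4,fy=2.6*1.3,interpolation=cv2.INTER_CUBIC)[:600,:,::-1])
save(o,"w7b",(250,120,420,345),2.6)
E
```

```text
brass ((560.2943115234375, -36.30379104614258), (39.869163513183594, 50.868534088134766), 80.10933685302734)
[[267.5, 140.0], [268.5, 158.0], [269.5, 176.0], [270.5, 194.0], [271.5, 212.0], [273.5, 230.0], [274.5, 248.0], [275.5, 266.0], [276.5, 284.0], [277.5, 302.0], [278.5, 320.0]] [[392.5, 140.0], [391.5, 158.0], [391.5, 176.0], [390.5, 194.0], [389.5, 212.0], [389.5, 230.0], [388.5, 248.0], [387.5, 266.0], [387.5, 284.0], [386.5, 302.0], [385.5, 320.0]]
L [ 0.6137521  -0.10273074] -3.7893887 62
R [0.625067   0.02626303] -3.7688806 62
N [ 0.50457096 -0.0378642 ] 86.17866 39
```

View pics/w7b.png

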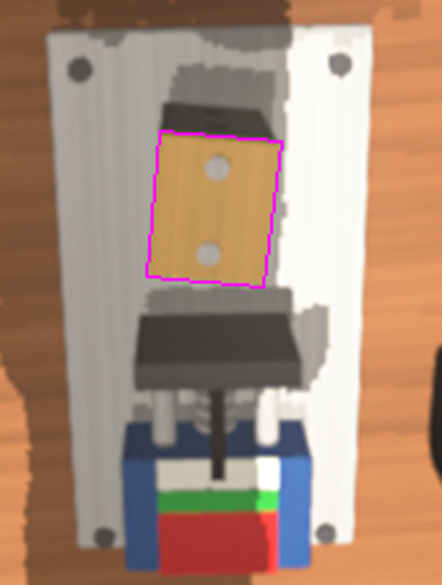

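Call:
servo_tool(
  targets="0.3 0.3 -0.5 0 0 -2 1;0.4 0.4 -1.5 0 0 -2 1;0.3 0.35 -2.5 0 0 -0.8 1;0 0 -2.5 0 0 0 1;0 0 -2.5 0 0 0 1;0 0 -2.5 0 0 0 1;0 0 -2.3 0 0 0 1;0 0 -1.7 0 0 0 1;0 0 -1 0 0 0 1;0 0 -0.5 0 0 0 1;0 0 -0.2 0 0 0 1;0 0 0 0 0 0 1",
)

```text
t: 16.35
tool_pos: [0.5609, -0.0357, 0.0373]
ee_rot: [-3.141, -0.002, 2.969]
wrist_force: [-0.1, 0.1, 1.0]
gripper_width: 1.004
```

```bash
python3 - <<'E'
from h import *
delta([.5603,-.0363,.037],170.1);print(ctrl.get_state()['wrist_force'])
im=imaging.grab_frame("wrist");save(im,"w8",k=1.25)
E
```

```text
now [ 0.5609 -0.0357  0.0373] [-1.7994e+02 -9.0000e-02  1.7009e+02] t 16.35 q [-0.06  0.43 -0.25  0.89 -0.    0.11]
shift cm [-0.06 -0.06 -0.03] rotvec [ 0.05 -0.1   0.01]
[-0.14022361  0.07356503  1.01573105]
```

View pics/w8.png

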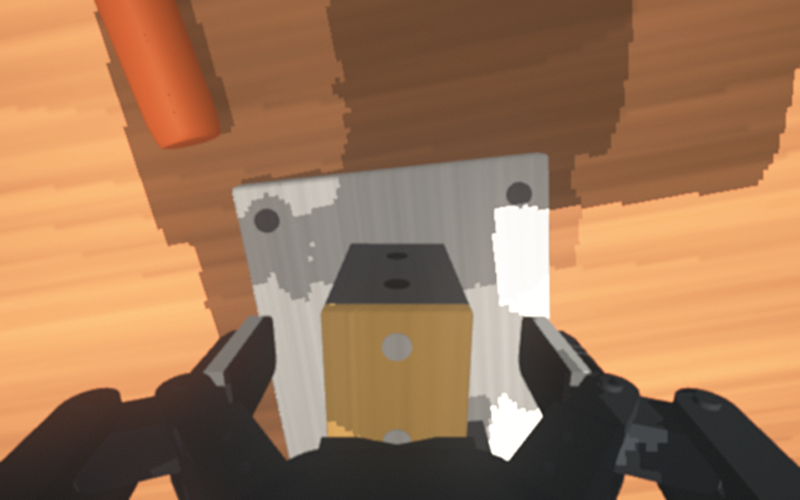

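Call:
servo_tool(
  targets="0 0 0 0 0 0 0.6;0 0 0 0 0 0 0.3;0 0 0 0 0 0 0.3;0 0 0 0 0 0 0.3;0 0 0 0 0 0 0.3;0 0 0 0 0 0 0.3;0 0 0 0 0 0 0.3;0 0 0.3 0 0 0 0.3;0 0 0.8 0 0 0 0.3;0 0 1.5 0 0 0 0.3;0 0 2 0 0 0 0.3;0 0 2 0 0 0 0.3;0 0 2 0 0 0 0.3;0 0 2 0 0 0 0.3;0 0 1.5 0 0 0 0.3;0 0 0.8 0 0 0 0.3;-0.1 0.5 0 0 0 1 0.3;-0.2 1.2 0 0 0 1.5 0.3;-0.4 2 0 0 0 1.5 0.3;-0.6 2.8 0 0 0 1.5 0.3",
  squeeze=60,
)

```text
t: 18.07
tool_pos: [0.5466, 0.0298, 0.1644]
ee_rot: [-3.14, -0.004, 3.066]
wrist_force: [-0.1, 0.8, -2.8]
gripper_width: 0.464
```

Call:
servo_tool(
  targets="-0.6 3 0 0 0 1.5 0.3;-0.6 3 0 0 0 1.5 0.3;-0.6 3 0 0 0 1.5 0.3;-0.6 3 0 0 0 1.5 0.3;-0.6 3 0 0 0 1.5 0.3;-0.6 3 0 0 0 1.5 0.3;-0.6 3 0 0 0 1.5 0.3;-0.6 3 0 0 0 1.5 0.3;-0.6 2.8 0 0 0 1.5 0.3;-0.4 2 0 0 0 1 0.3;-0.3 1.2 0 0 0 0 0.3;-0.1 0.6 0 0 0 0 0.3;0 0 0 0 0 0 0.3;0 0 0 0 0 0 0.3",
)

```text
t: 19.23
tool_pos: [0.4852, 0.3349, 0.1654]
ee_rot: [-3.14, -0.003, -2.965]
wrist_force: [0.7, -0.5, -2.3]
gripper_width: 0.464
```

```bash
python3 - <<'E'
from h import *
delta([.4864,.343,.030],190.1);print(ctrl.get_state()['gripper_width'],ctrl.get_state()['wrist_force'])
im=imaging.grab_frame("wrist");save(im,"w9",k=1.25)
E
```

```text
now [0.4852 0.3349 0.1654] [-1.7989e+02 -1.7000e-01 -1.6989e+02] t 19.2333 q [ 0.6   0.38  0.02  1.21 -0.    0.43]
shift cm [  0.12   0.81 -13.54] rotvec [ 0.14 -0.15 -0.01]
0.46417778993540576 [ 0.70042733 -0.47992148 -2.33668057]
```

View pics/w9.png

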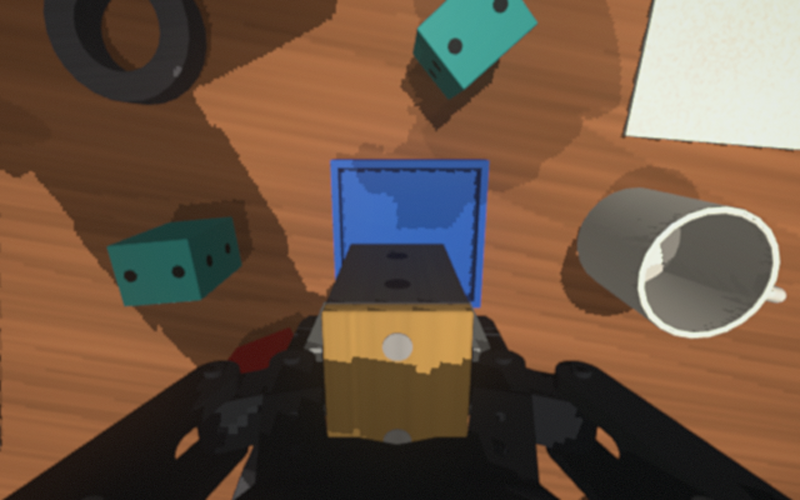

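Call:
servo_tool(
  targets="0.1 0.4 -0.5 0 0 0 0.3;0 0.4 -1.2 0 0 0 0.3;0 0 -2 0 0 0 0.3;0 0 -2 0 0 0 0.3;0 0 -2 0 0 0 0.3;0 0 -2 0 0 0 0.3;0 0 -1.5 0 0 0 0.3;0 0 -1 0 0 0 0.3;0 0 -0.5 0 0 0 0.3;0 0 -0.3 0 0 0 0.3;0 0 -0.1 0 0 0 0.3;0 0 0 0 0 0 0.3",
)

```text
t: 20.28
tool_pos: [0.487, 0.3437, 0.0355]
ee_rot: [-3.141, -0.001, -2.965]
wrist_force: [0.3, 0.4, -2.4]
gripper_width: 0.458
```

Call:
servo_tool(
  targets="0 0 -0.1 0 0 0 0.3;0 0 -0.1 0 0 0 0.3;0 0 0 0 0 0 0.3",
)

```text
t: 20.53
tool_pos: [0.4867, 0.3437, 0.0333]
ee_rot: [-3.141, -0.001, -2.965]
wrist_force: [-0.8, 0.3, -3.0]
gripper_width: 0.462
```

Call:
servo_tool(
  targets="0 0 -0.1 0 0 0 0.3;0 0 -0.1 0 0 0 0.3;0 0 -0.05 0 0 0 0.3;0 0 0 0 0 0 0.3",
)

```text
t: 20.87
tool_pos: [0.4865, 0.3436, 0.0306]
ee_rot: [-3.141, -0.002, -2.965]
wrist_force: [-1.1, -0.0, -0.4]
gripper_width: 0.466
```

Call:
servo_tool(
  targets="0 0 -0.05 0 0 0 0.3;0 0 0 0 0 0 0.3",
)

```text
t: 21.03
tool_pos: [0.4865, 0.3436, 0.0306]
ee_rot: [-3.141, -0.002, -2.965]
wrist_force: [-2.5, -1.0, 5.4]
gripper_width: 0.462
```

Call:
servo_tool(
  targets="0 0 0 0 0 0 0.5;0 0 0 0 0 0 0.55;0 0 0 0 0 0 0.7;0 0 0 0 0 0 1;0 0 0 0 0 0 1;0 0 0 0 0 0 1;0 0 0.5 0 0 0 1;0 0 1.5 0 0 0 1;0 0 2.5 0 0 0 1;0 0 3 0 0 0 1;0 0 3 0 0 0 1;0 -0.8 2.5 0 0 -2 1;0 -2 1.5 0 0 -2 1;0 -3 0.5 0 0 -2 1;0 -3.5 0 0 0 -2 1;0 -3.5 0 0 0 -2 1;0 -3.5 0 0 0 -2 1;0 -3.5 0 0 0 -2 1;0 -3.5 0 0 0 -1 1;0 -3.5 0 0 0 0 1",
)

```text
t: 22.7
tool_pos: [0.4862, 0.074, 0.1805]
ee_rot: [-3.141, -0.001, 3.055]
wrist_force: [1.1, -0.1, 0.5]
gripper_width: 0.999
```

```bash
python3 - <<'E'
from h import *
delta([.498,-.312,.2],175)
im=imaging.grab_frame("scene");save(im,"s10",(180,90,500,290),2.5)
E
```

```text
now [0.4862 0.074  0.1805] [-1.7995e+02 -7.0000e-02  1.7505e+02] t 22.7 q [ 0.15  0.21 -0.19  1.18 -0.    0.24]
shift cm [  1.18 -38.6    1.95] rotvec [ 0.05 -0.07 -0.05]
```

View pics/s10.png

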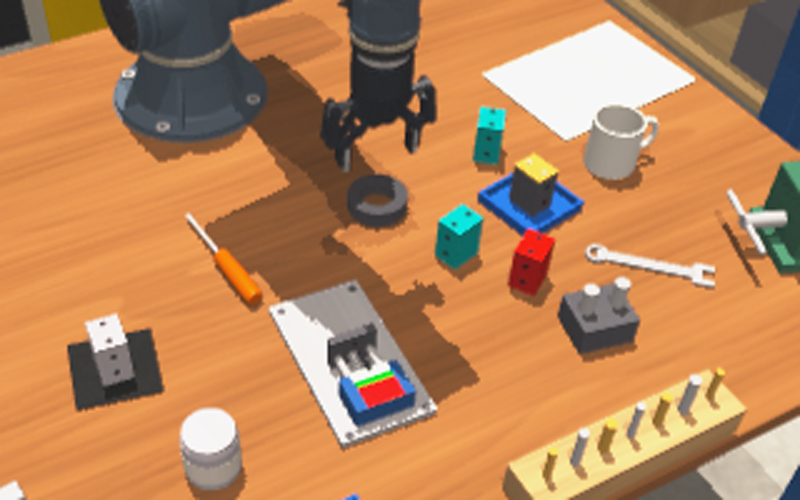

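Call:
servo_tool(
  targets="0 -3.5 0.2 0 0 0 1;0 -3.5 0.2 0 0 0 1;0.1 -3.5 0.2 0 0 0 1;0.1 -3.5 0.2 0 0 0 1;0.1 -3.5 0.2 0 0 0 1;0.1 -3.5 0.2 0 0 0 1;0.2 -3.5 0.2 0 0 0 1;0.2 -3.5 0.2 0 0 0 1;0.2 -3 0 0 0 0 1;0.2 -2.5 0 0 0 0 1;0 -2 0 0 0 0 1;0 -1 0 0 0 0 1;0 -0.5 0 0 0 0 1;0 0 0 0 0 0 1;0 0 0 0 0 0 1",
)

```text
t: 24.0
tool_pos: [0.4984, -0.2936, 0.196]
ee_rot: [-3.141, -0.002, 3.056]
wrist_force: [-0.2, 1.0, 0.4]
gripper_width: 0.998
```

```bash
python3 - <<'E'
from h import *
delta([.4986,-.312,.2],174.9)
cal=imaging.calibration("wrist");im=imaging.grab_frame("wrist");np.savez("w11.npz",im=im,**cal)
hsv=cv2.cvtColor(im,cv2.COLOR_RGB2HSV)
q=proj(cal,[.4986,-.312,.074]).astype(int);print(q)
m=(hsv[...,1]<40)&(hsv[...,2]>150);w=np.zeros_like(m);w[max(q[1]-60,0):q[1]+60,q[0]-60:q[0]+60]=1
n,l,st,_=cv2.connectedComponentsWithStats((m&w).astype(np.uint8));i=1+st[1:,4].argmax()
r,P=rect_at(cal,l==i,.074);print(r)
qq=np.array([proj(cal,[*(p/1000),.074]) for p in cv2.boxPoints(r)]);cv2.polylines(im,[qq.round().astype(int)],True,(255,0,255),1)
save(im,"w11",k=1.25)
E
```

```text
now [ 0.4984 -0.2936  0.196 ] [-1.7996e+02 -1.3000e-01  1.7512e+02] t 24.0 q [-0.53  0.34  0.05  1.27 -0.   -0.45]
shift cm [ 0.02 -1.84  0.4 ] rotvec [ 0.03 -0.13 -0.22]
[296 195]
((498.0075988769531, -312.5116882324219), (40.6298828125, 49.85107421875), 85.20172882080078)
```

View pics/w11.png

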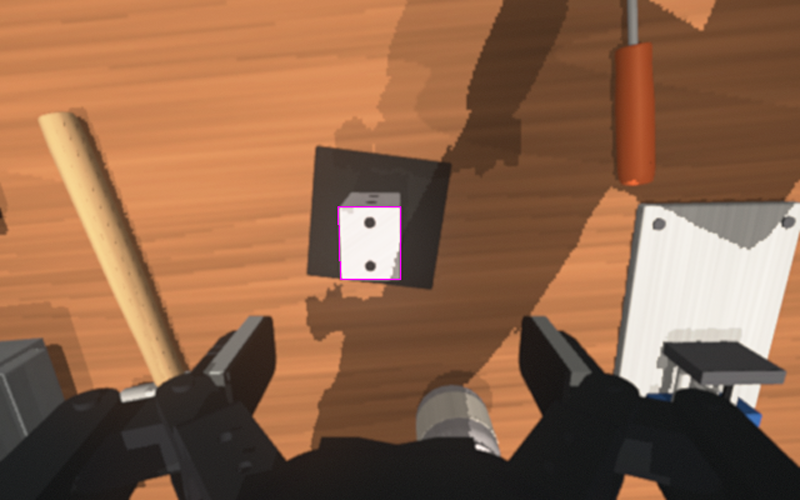

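Call:
servo_tool(
  targets="0 -0.6 -0.5 0 0 0 1;0 -0.8 -1.5 0 0 0 1;0 -0.5 -2.5 0 0 0 1;0 0 -2.5 0 0 0 1;0 0 -2.5 0 0 0 1;0 0 -2.5 0 0 0 1;0 0 -2.2 0 0 0 1;0 0 -1.5 0 0 0 1;0 0 -1 0 0 0 1;0 0 -0.5 0 0 0 1;0 0 -0.2 0 0 0 1;0 0 0 0 0 0 1",
)

```text
t: 25.05
tool_pos: [0.4988, -0.3134, 0.0222]
ee_rot: [-3.14, -0.002, 3.057]
wrist_force: [-0.6, 0.0, -0.2]
gripper_width: 1.003
```

Call:
servo_tool(
  targets="0 0 0 0 0 0 0.6;0 0 0 0 0 0 0.3;0 0 0 0 0 0 0.3;0 0 0 0 0 0 0.3;0 0 0 0 0 0 0.3;0 0 0 0 0 0 0.3;0 0 0 0 0 0 0.3",
  squeeze=70,
)

```text
t: 25.63
tool_pos: [0.499, -0.3135, 0.0227]
ee_rot: [-3.14, -0.001, 3.056]
wrist_force: [-0.2, 1.7, 5.6]
gripper_width: 0.464
```

```bash
python3 - <<'E'
from h import *
v=Rot.from_euler('z',-3.78,degrees=True).as_matrix()
O=np.array([.6248,-.0386,0])
T=O+v@np.array([-.040,0,0]);print("place",T)
delta([T[0],T[1],.15],176.22)
im=imaging.grab_frame("wrist");save(im,"w12",k=1.25)
E
```

```text
place [ 0.58488702 -0.03596298  0.        ]
now [ 0.499  -0.3135  0.0227] [-1.7993e+02 -4.0000e-02  1.7511e+02] t 25.6333 q [-0.56  0.49 -0.2   0.88 -0.   -0.47]
shift cm [ 8.59 27.75 12.73] rotvec [ 0.07 -0.05  1.11]
```

View pics/w12.png

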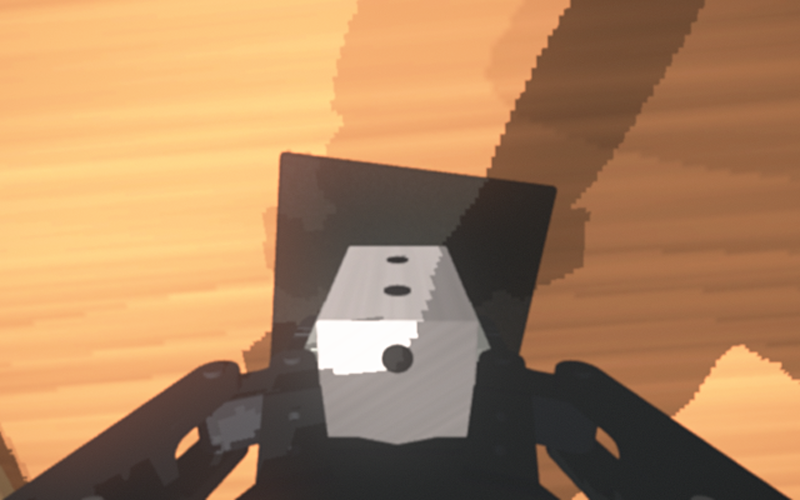

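Call:
servo_tool(
  targets="0 0 0.3 0 0 0 0.3;0 0 0.8 0 0 0 0.3;0 0 1.5 0 0 0 0.3;0 0 2 0 0 0 0.3;0 0 2 0 0 0 0.3;0 0 2 0 0 0 0.3;0 0 1.4 0 0 0 0.3;0 0 0.6 0 0 0 0.3;0.1 0.4 0 0 0 0.1 0.3;0.3 1 0 0 0 0.1 0.3;0.6 2 0 0 0 0.1 0.3;0.9 2.8 0 0 0 0.1 0.3;0.9 3 0 0 0 0.1 0.3;0.9 3 0 0 0 0.1 0.3;0.9 3 0 0 0 0.1 0.3;0.9 3 0 0 0 0.1 0.3;0.9 3 0 0 0 0.1 0.3;0.9 2.7 0 0 0 0.1 0.3;0.6 2 0 0 0 0.1 0.3;0.3 1 0 0 0 0 0.3",
)

```text
t: 27.35
tool_pos: [0.5801, -0.0409, 0.1264]
ee_rot: [-3.141, -0.004, 3.078]
wrist_force: [0.4, -0.1, -4.1]
gripper_width: 0.46
```

Call:
servo_tool(
  targets="0.2 0.5 0 0 0 0 0.3;0.1 0.3 0 0 0 0 0.3;0 0 0 0 0 0 0.3;0 0 0 0 0 0 0.3",
)

```text
t: 27.68
tool_pos: [0.5831, -0.0372, 0.1276]
ee_rot: [-3.14, -0.003, 3.075]
wrist_force: [0.5, -0.2, -5.4]
gripper_width: 0.46
```

```bash
python3 - <<'E'
from h import *
delta([.5849,-.0360,.0307],176.22);print(ctrl.get_state()['gripper_width'],ctrl.get_state()['wrist_force'])
cal=imaging.calibration("wrist");im=imaging.grab_frame("wrist");save(im,"w13",k=1.25);np.savez("w13.npz",im=im,**cal)
E
```

```text
now [ 0.5831 -0.0372  0.1276] [-1.7992e+02 -1.6000e-01  1.7616e+02] t 27.6833 q [-0.06  0.39 -0.06  1.12 -0.    0.  ]
shift cm [ 0.18  0.12 -9.69] rotvec [ 0.07 -0.16  0.06]
0.459838618621429 [ 0.52342249 -0.22530283 -5.42371647]
```

View pics/w13.png

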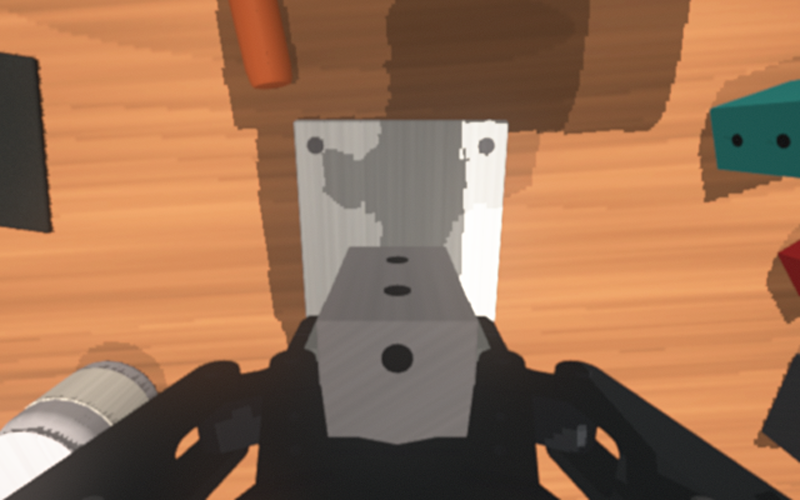

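```bash
python3 - <<'E'
from h import *
d=np.load("w13.npz");im=d['im'];cal={k:d[k] for k in 'KRt'}
hsv=cv2.cvtColor(im,cv2.COLOR_RGB2HSV);sat=hsv[...,1].astype(int)
L=[];R=[]
for y in range(104,240,3):
    c=np.where(sat[y,225:415]<70)[0]
    if len(c)>20: L.append((225+c[0]-.5,y));R.append((225+c[-1]+.5,y))
def fit(p,z):
    W=np.array([ray(cal,a,z)[:2] for a in p])
    for _ in range(3):
        vx,vy,x0,y0=cv2.fitLine(W.astype(np.float32),cv2.DIST_HUBER,0,.001,.001).ravel()
        e=(W[:,0]-x0)*vy-(W[:,1]-y0)*vx;W=W[abs(e)<max(.0008,2*np.median(abs(e)))]
    return np.array([x0,y0]),np.array([vx,vy]),len(W)
n=np.array([.0659,.99783])
o=[]
for p in(L,R):
    c,v,k=fit(p,.012);print(c,np.degrees(np.arctan(v[1]/v[0])),k,n@c);o.append(n@c)
print("width",o[1]-o[0],"mid",sum(o)/2,"tool",n@ctrl.get_state()['tool_pos'][:2])
E
```

```text
[ 0.56038535 -0.09898583] -3.8142345 46 -0.06184163488291205
[0.5667714  0.02992194] -3.7010818 46 0.06720724531896413
width 0.1290488802018762 mid 0.0026828052180260416 tool 0.0010824314907331503
```

Call:
servo_tool(
  targets="0.1 0.08 -0.4 0 0 0 0.3;0.1 0.08 -1 0 0 0 0.3;0 0 -1.8 0 0 0 0.3;0 0 -2 0 0 0 0.3;0 0 -1.8 0 0 0 0.3;0 0 -1.2 0 0 0 0.3;0 0 -0.6 0 0 0 0.3;0 0 -0.3 0 0 0 0.3;0 0 -0.2 0 0 0 0.3;0 0 0 0 0 0 0.3",
)

```text
t: 28.57
tool_pos: [0.5858, -0.035, 0.035]
ee_rot: [-3.14, -0.002, 3.075]
wrist_force: [-1.0, 0.0, -4.6]
gripper_width: 0.461
```

```bash
python3 -c "
from h import *
delta([.5849,-.0359,.0307],176.22);print(np.array([.0659,.99783])@ctrl.get_state()['tool_pos'][:2],ctrl.get_state()['wrist_force'])"
```

```text
now [ 0.5858 -0.035   0.035 ] [-1.7994e+02 -9.0000e-02  1.7620e+02] t 28.5667 q [-0.06  0.47 -0.19  0.91 -0.    0.01]
shift cm [-0.09 -0.09 -0.43] rotvec [ 0.06 -0.1   0.02]
0.0036728690635777217 [-0.99343367  0.02612158 -4.55910162]
```

Call:
servo_tool(
  targets="0 -0.1 -0.1 0 0 0 0.3;0 0 -0.1 0 0 0 0.3;0 0 -0.1 0 0 0 0.3;0 0 0 0 0 0 0.3",
)

```text
t: 28.9
tool_pos: [0.5856, -0.0359, 0.0321]
ee_rot: [-3.14, -0.002, 3.075]
wrist_force: [-0.5, 0.1, -4.8]
gripper_width: 0.458
```

Call:
servo_tool(
  targets="0 0 -0.08 0 0 0 0.3;0 0 0 0 0 0 0.3",
)

```text
t: 29.07
tool_pos: [0.5855, -0.0358, 0.0311]
ee_rot: [-3.14, -0.002, 3.075]
wrist_force: [-0.5, 0.4, -5.0]
gripper_width: 0.462
```

Call:
servo_tool(
  targets="0 0 -0.06 0 0 0 0.3;0 0 0 0 0 0 0.3;0 0 0 0 0 0 0.3",
)

```text
t: 29.32
tool_pos: [0.5856, -0.0358, 0.0308]
ee_rot: [-3.141, -0.002, 3.075]
wrist_force: [-0.4, 0.1, -0.5]
gripper_width: 0.456
```

Call:
servo_tool(
  targets="0.2 -0.013 0 0 0 0 0.3;0.3 -0.02 0 0 0 0 0.3;0.3 -0.02 0 0 0 0 0.3;0.2 -0.013 0 0 0 0 0.3;0 0 0 0 0 0 0.3;0 0 0 0 0 0 0.3",
)

```text
t: 29.82
tool_pos: [0.5955, -0.0365, 0.0308]
ee_rot: [-3.141, -0.002, 3.075]
wrist_force: [-4.2, -0.4, 5.0]
gripper_width: 0.461
```

Call:
servo_tool(
  targets="0.2 -0.013 0 0 0 0 0.3;0.2 -0.013 0 0 0 0 0.3;0.2 -0.013 0 0 0 0 0.3;0 0 0 0 0 0 0.3;0 0 0 0 0 0 0.3",
)

```text
t: 30.23
tool_pos: [0.6011, -0.0369, 0.0308]
ee_rot: [-3.14, -0.003, 3.075]
wrist_force: [-5.5, 0.4, 5.8]
gripper_width: 0.463
```

Call:
servo_tool(
  targets="0.2 -0.013 0.02 0 0 0 0.3;0.2 -0.013 0 0 0 0 0.3;0.2 -0.013 0 0 0 0 0.3;0 0 0 0 0 0 0.3;0 0 0 0 0 0 0.3",
)

```text
t: 30.65
tool_pos: [0.6056, -0.0372, 0.0308]
ee_rot: [-3.14, -0.005, 3.075]
wrist_force: [-11.4, 0.8, 9.2]
gripper_width: 0.458
```

```bash
python3 - <<'E'
from h import *
s=ctrl.get_state();p=s['tool_pos'];print(p,s['wrist_force'],"fx",.99783*p[0]-.0659*p[1]-.62597+.024,"fy",.0659*p[0]+.99783*p[1]-.00268)
save(imaging.grab_frame("scene"),"s14",(280,180,380,280),6)
save(imaging.grab_frame("side"),"s14b",(300,170,400,240),7)
E
```

```text
[ 0.60562779 -0.03718097  0.03084501] [-11.36067578   0.83429282   9.152758  ] fx 0.004793804835659034 fy 0.00013058157088659435
```

View pics/s14.png

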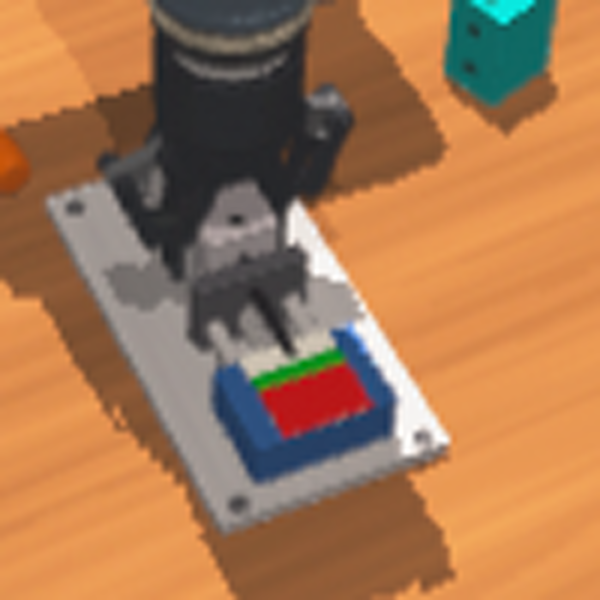

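View pics/s14b.png

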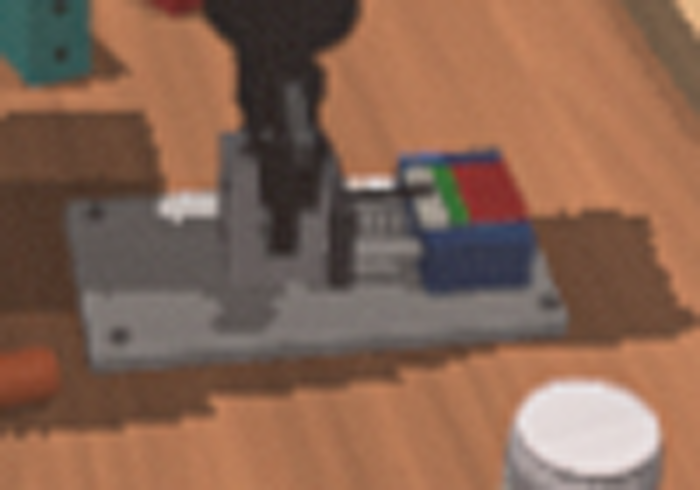

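Call:
servo_tool(
  targets="0.1 -0.007 0.04 0 -0.15 0 0.3;0.1 -0.007 0 0 -0.1 0 0.3;0.15 -0.01 0 0 0 0 0.3;0 0 0 0 0 0 0.3;0 0 0 0 0 0 0.3",
)

```text
t: 31.17
tool_pos: [0.6079, -0.0373, 0.0308]
ee_rot: [-3.141, -0.003, 3.075]
wrist_force: [-14.3, 1.1, 9.2]
gripper_width: 0.461
```

```bash
cat > chk.py <<'E'
from h import *
s=ctrl.get_state();p=s['tool_pos'];print(s['t'],p,np.degrees(s['ee_rot']),s['wrist_force'],s['torque'],"fx",.99783*p[0]-.0659*p[1]-.62597+.024,"fy",.0659*p[0]+.99783*p[1]-.00268)
E
python3 chk.py
```

```text
31.1667 [ 0.60792775 -0.03732482  0.03076451] [-1.79955288e+02 -1.69668905e-01  1.76201977e+02] [-14.29595655   1.05873517   9.16547317] [ 0.1780169   2.64171206 -0.05596903] fx 0.0070982522300162346 fy 0.0001386118590456873
```

Call:
servo_tool(
  targets="0.1 -0.007 0.03 0 0 0 0.3;0.1 -0.007 0.03 0 -0.1 0 0.3;0.1 -0.007 0 0 0 0 0.3;0 0 0 0 0 0 0.3;0 0 0 0 0 0 0.3",
)

```text
t: 31.58
tool_pos: [0.6102, -0.0375, 0.0308]
ee_rot: [-3.141, -0.003, 3.075]
wrist_force: [-14.5, 1.4, 6.1]
gripper_width: 0.456
```

```bash
python3 chk.py
```

```text
31.5833 [ 0.61016158 -0.03745151  0.03081436] [-1.79963626e+02 -1.61034342e-01  1.76204160e+02] [-14.53028015   1.38626785   6.12735678] [ 0.11450895  2.87696871 -0.16191587] fx 0.009335584210259353 fy 0.00015940832942059648
```

Call:
servo_tool(
  targets="0.1 -0.007 0.02 0 0 0 0.3;0.1 -0.007 0.02 0 -0.1 0 0.3;0.1 -0.007 0 0 0 0 0.3;0.1 -0.007 0 0 0 0 0.3;0 0 0 0 0 0 0.3;0 0 0 0 0 0 0.3",
)

```text
t: 32.08
tool_pos: [0.6132, -0.0377, 0.0308]
ee_rot: [-3.141, -0.003, 3.075]
wrist_force: [-17.0, 1.6, 6.1]
gripper_width: 0.465
```

```bash
python3 chk.py;  python3 - <<'E'
from h import *
save(imaging.grab_frame("scene"),"s15",(280,180,380,280),6)
save(imaging.grab_frame("side"),"s15b",(300,170,400,240),7)
E
```

```text
32.0833 [ 0.61316852 -0.03769341  0.03080816] [-1.79969624e+02 -1.72881528e-01  1.76198212e+02] [-17.02792215   1.63011567   6.06418593] [ 0.22594609  3.34343391 -0.15907057] fx 0.01235194436297369 fy 0.00011619479558698693
```

View pics/s15.png

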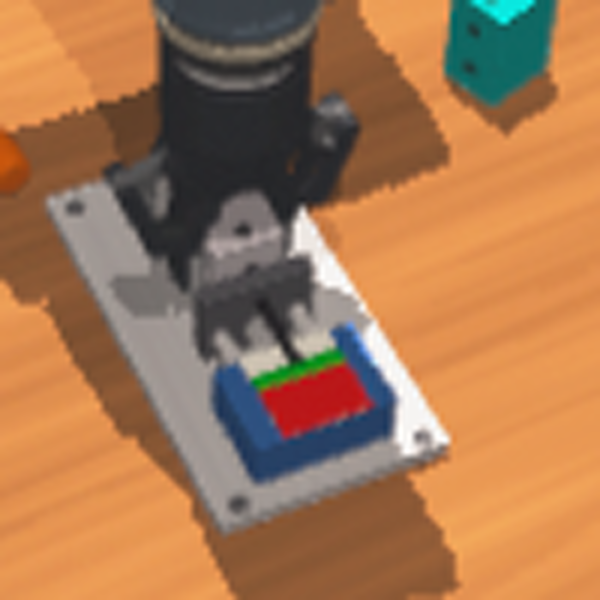

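View pics/s15b.png

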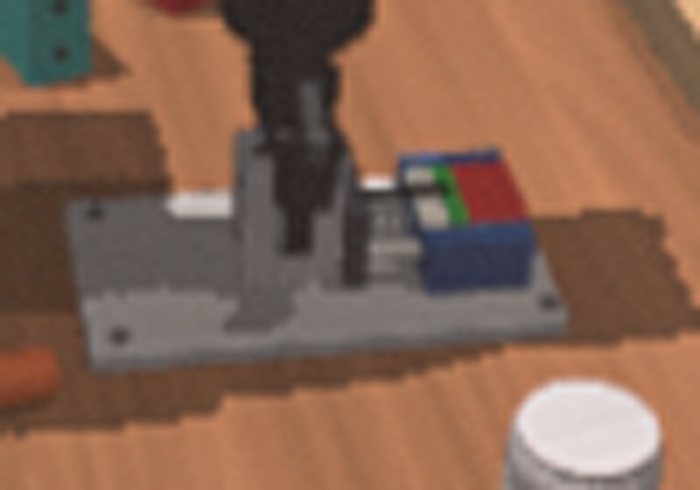

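```bash
python3 - <<'E'
from h import *
v=np.array([.99783,-.0659,0]);n=np.array([.0659,.99783,0]);O=np.array([.6248,-.0386,0])
F=lambda x,y,z:O+v*x+n*y+np.array([0,0,z])
im0=cv2.imread("pics/s10.png")
outs=[]
for cam in("scene","side"):
    im=imaging.grab_frame(cam);cal=imaging.calibration(cam)
    for r in models.trace(cam,"stop_face")[:1]:
        print(cam,"at",r['at'],r['p'])
    for x in(0,.0125,.02): print(x,[proj(cal,F(x,y,z)).round(1).tolist() for y,z in((-.032,.062),(.032,.062))])
    c=proj(cal,F(.04,0,.05)).astype(int)
    k=10;x0,y0=c[0]-30,c[1]-25
    o=cv2.resize(im[y0:y0+50,x0:x0+60],None,fx=k,fy=k,interpolation=cv2.INTER_CUBIC)
    for x,col in((0,(255,255,0)),(.0125,(255,0,255))):
        a,b=[((proj(cal,F(x,y,.062))+.5-[x0,y0])*k).astype(int) for y in(-.032,.032)]
        cv2.line(o,tuple(a),tuple(b),col,1)
    save(o,"z16"+cam)
E
```

```text
scene at [232.2, 325.0] 0.67
0 [[310.1, 224.4], [328.6, 218.2]]
0.0125 [[311.7, 227.2], [330.3, 221.0]]
0.02 [[312.7, 228.9], [331.4, 222.6]]
side at [201.9, 352.0] 0.48
0 [[345.8, 200.6], [342.5, 190.1]]
0.0125 [[349.4, 200.3], [345.9, 189.9]]
0.02 [[351.5, 200.2], [348.0, 189.7]]
```

View pics/z16scene.png

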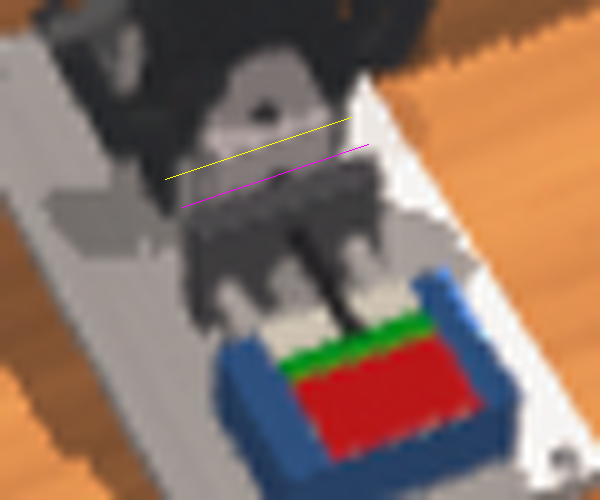

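View pics/z16side.png

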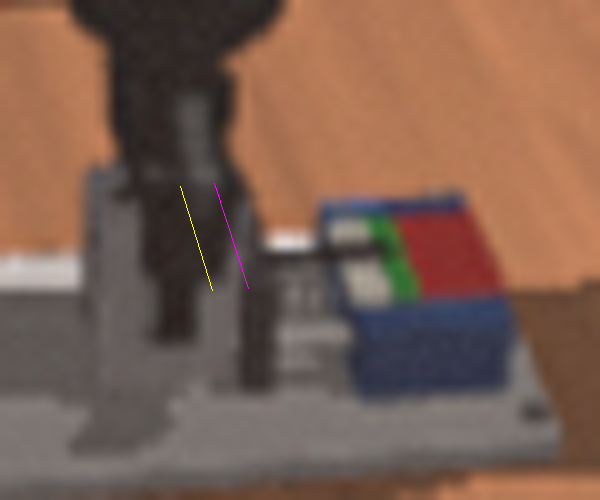

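```bash
python3 - <<'E'
from h import *
v=np.array([.99783,-.0659,0]);n=np.array([.0659,.99783,0]);O=np.array([.6248,-.0386,0])
F=lambda x,y,z:O+v*x+n*y+np.array([0,0,z])
rows=[]
for cam in("scene","side"):
    cal=imaging.calibration(cam)
    a=cv2.imread(f"pics/{cam}0.png")[:,:,::-1];b=imaging.grab_frame(cam)
    xs=np.arange(0.0,.08,.002)
    for nm,im in(("free",a),("now",b)):
        # darkest over small y-range per x at z=.05
        best=[]
        for y in np.arange(-.010,.0105,.001):
            p=np.array([proj(cal,F(x,y,.050)) for x in xs]).astype(np.float32)
            best.append(cv2.remap(np.ascontiguousarray(im),p[:,0].copy(),p[:,1].copy(),cv2.INTER_LINEAR)[:,0,:].astype(int))
        B=np.array(best);S=B.sum(2);j=S.argmin(0)
        print(cam,nm);print("min ",[(int(x*1000),int(S[j[i],i])) for i,x in enumerate(xs)])
    c=proj(cal,F(.04,0,.05)).astype(int);x0,y0=c[0]-20,c[1]-17
    o=np.hstack([cv2.resize(np.ascontiguousarray(im[y0:y0+35,x0:x0+40]),None,fx=10,fy=10,interpolation=cv2.INTER_NEAREST) for im in(a,b)]);rows.append(o)
    save(o,"z17"+cam)
E
```

```text
scene free
min  [(0, 361), (2, 336), (4, 277), (6, 201), (8, 169), (10, 163), (12, 151), (14, 136), (16, 139), (18, 157), (20, 170), (22, 172), (24, 171), (26, 169), (28, 164), (30, 159), (32, 163), (34, 172), (36, 176), (38, 181), (40, 184), (42, 187), (44, 185), (46, 182), (48, 179), (50, 166), (52, 164), (54, 183), (56, 211), (58, 265), (60, 446), (62, 620), (64, 693), (66, 734), (68, 686), (70, 550), (72, 313), (74, 284), (76, 302), (78, 375)]
scene now
min  [(0, 320), (2, 251), (4, 206), (6, 190), (8, 200), (10, 220), (12, 224), (14, 219), (16, 208), (18, 190), (20, 176), (22, 167), (24, 155), (26, 131), (28, 108), (30, 109), (32, 113), (34, 121), (36, 124), (38, 121), (40, 118), (42, 123), (44, 129), (46, 118), (48, 115), (50, 114), (52, 135), (54, 144), (56, 133), (58, 135), (60, 158), (62, 168), (64, 156), (66, 137), (68, 151), (70, 150), (72, 148), (74, 167), (76, 189), (78, 221)]
side free
min  [(0, 155), (2, 184), (4, 219), (6, 259), (8, 274), (10, 285), (12, 287), (14, 279), (16, 254), (18, 236), (20, 245), (22, 245), (24, 239), (26, 230), (28, 216), (30, 211), (32, 226), (34, 234), (36, 235), (38, 244), (40, 253), (42, 230), (44, 215), (46, 180), (48, 162), (50, 154), (52, 195), (54, 235), (56, 373), (58, 510), (60, 627), (62, 678), (64, 590), (66, 473), (68, 361), (70, 336), (72, 338), (74, 349), (76, 350), (78, 355)]
side now
min  [(0, 125), (2, 123), (4, 126), (6, 127), (8, 128), (10, 137), (12, 152), (14, 184), (16, 190), (18, 184), (20, 182), (22, 180), (24, 171), (26, 171), (28, 175), (30, 193), (32, 212), (34, 212), (36, 210), (38, 214), (40, 217), (42, 191), (44, 171), (46, 141), (48, 131), (50, 137), (52, 161), (54, 183), (56, 187), (58, 189), (60, 197), (62, 200), (64, 189), (66, 151), (68, 147), (70, 152), (72, 186), (74, 208), (76, 214), (78, 218)]
```

View pics/z17scene.png

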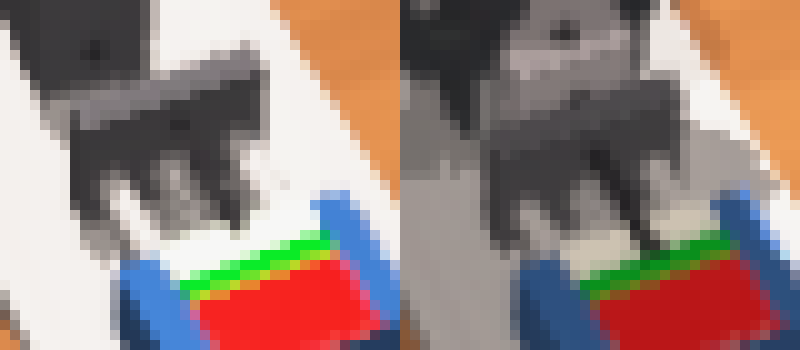

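View pics/z17side.png

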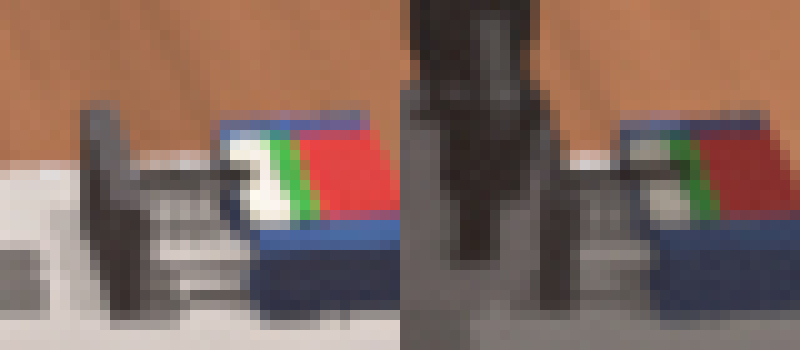

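Call:
servo_tool(
  targets="0.06 -0.004 0 0 0 0 0.3;0 0 0 0 0 0 0.3;0 0 0 0 0 0 0.3;0 0 0 0 0 0 0.3;0 0 0 0 0 0 0.3;0 0 0 0 0 0 0.3",
)

```text
t: 32.98
tool_pos: [0.6135, -0.0377, 0.0308]
ee_rot: [-3.141, -0.003, 3.075]
wrist_force: [-18.5, 1.6, 7.4]
gripper_width: 0.46
```

```bash
python3 chk.py;  python3 - <<'E'
from h import *
im=imaging.grab_frame("wrist");save(im,"w18",k=1.25)
im=imaging.grab_frame("scene");save(im,"s18",(180,90,500,290),2.5)
E
python3 chk.py
```

```text
32.9833 [ 0.61347332 -0.03771453  0.03081574] [-179.96713055   -0.19702002  176.19671378] [-18.50511802   1.57196068   7.43931271] [ 0.2245193   3.55405695 -0.11906643] fx 0.012657473270257548 fy 0.000115203904541639
33.0833 [ 0.61346983 -0.03770308  0.03082469] [-179.96704413   -0.19670856  176.19864101] [-18.56267043   2.25028797   6.0476469 ] [ 0.28461439  3.5804224  -0.18915231] fx 0.012653235053266966 fy 0.0001264016027731369
```

View pics/w18.png

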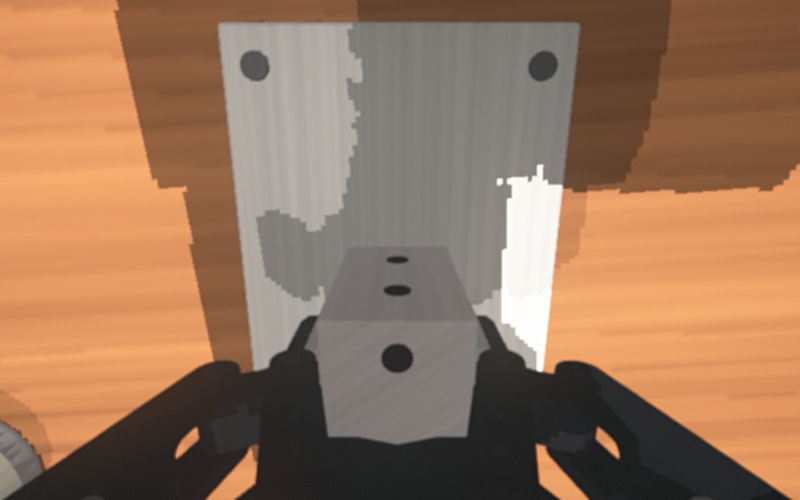

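View pics/s18.png

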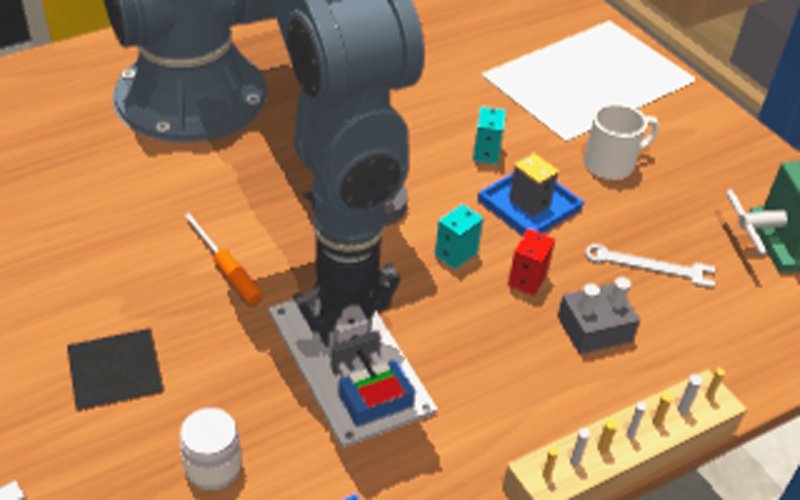

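Call:
servo_tool(
  targets="0 0 0.03 0 0 0 0.3;0 0 0.03 0 0 0 0.3;0 0 0 0 0 0 0.3;0 0 0 0 0 0 0.3;0 0 0 0 0 0 0.3",
)

```text
t: 33.5
tool_pos: [0.6137, -0.0377, 0.0308]
ee_rot: [-3.141, -0.004, 3.075]
wrist_force: [-16.5, 2.1, 0.5]
gripper_width: 0.462
```

```bash
python3 chk.py
```

```text
33.5 [ 0.61367192 -0.03771178  0.03082204] [-179.96857115   -0.20077502  176.19832459] [-16.5101563    2.10233625   0.45271702] [ 0.19186727  3.00678161 -0.12361166] fx 0.012855461324854468 fy 0.00013103870392077756
```

```bash
python3 - <<'E'
from h import *
for cam,c in(("side",(325,180,385,220)),("scene",(300,205,360,250))):
    save(imaging.grab_frame(cam),"f_"+cam,c,10)
E
python3 chk.py
```

```text
33.6 [ 0.61367505 -0.03771941  0.03081098] [-179.96726551   -0.19985915  176.19960475] [-15.58156804   1.9916566    0.91074024] [ 0.25662236  2.98213687 -0.11461096] fx 0.012859085042716913 fy 0.00012362914480943017
```

View pics/f_side.png

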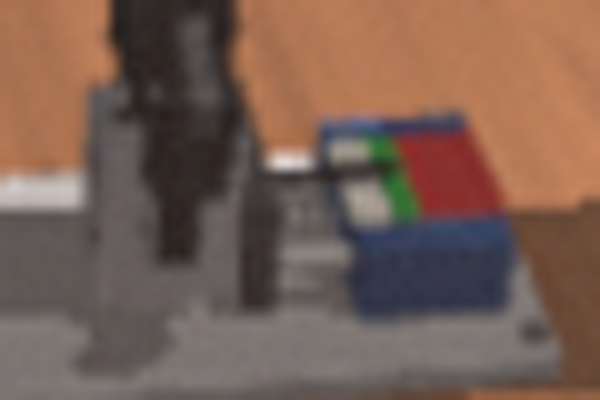

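View pics/f_scene.png

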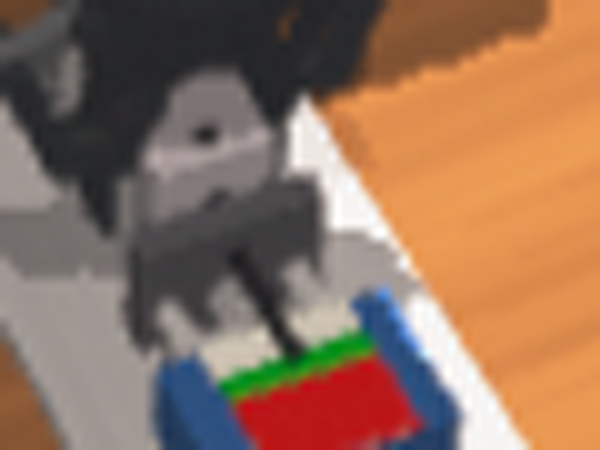

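The side view shows the pointer tip at about (390,170), inside the green band and short of the red. The scene view shows the tip at about (298,352), over the green. I'm handing it in.

```bash
python3 -c "
from bench import workorder
print(workorder.sign_off())"
```

```text
the job is handed in; nothing more can be done
None
```

The swap is done: the finished block stands in the tray. The bare block is on the fixture plate, still gripped and pressed against the stop. I put the bare block on the mat first, moved the finished one into the tray, then set the bare one on the plate and pressed. I handed the job in at about 33.6 s.

**Last checks**
- **Push:** I estimate the stop is pushed in about 12.9 mm, so about 13 N of spring force. The pointer looks in the green in both camera views. The wrist reads 15.6–16.5 N because it also feels the block rubbing on the plate. It peaked at 18.6 N before I eased off the downward pressure.
- **Position of the bare block:** By the tool pose it is 0.1 mm off the fixture's centre line and within 0.1° of square. The tool leans 0.2° in pitch. Its height has not changed since the block touched down, so I take the block to be flat on the plate.
- **Finished block and bench:** The last scene picture shows the finished block upright in the tray. The things in that view are where they started; the hammer is outside it and I did not re-check it.

**What disagreed or went wrong**
- **Pointer reading:** The side camera put the pointer well inside the green, while the scene camera put it nearer the start of the green. I put that down to its viewing angle. At about 3 mm per pixel, the pictures alone put the stop at 11–12.5 mm.
- **Wrist turn:** Early on I turned the empty gripper the wrong way to the end of the last joint's range. The tool drifted off in the air at about 18 cm height, and I turned it back. The pictures afterwards showed nothing disturbed.

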